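# Tong a clay stone from the jar into the tin and shut it

## Robot

A 7-joint arm with a two-finger parallel gripper is mounted at the origin on the work surface. World frame = base frame: x ahead of the robot, y to its left, z up, the work surface at z = 0. Lengths are in m, angles in rad, forces in N, time in s.
With the tool pointing down it reaches from about 0.4 to 0.85 m from the base axis. Payload 4.5 kg.
Tool frame: the origin (TCP) lies on the centre line of the jaws, within the pads' length; the fingertips stand r.tips_ahead ahead of it and the grasp point (between the pads) is the TCP (r.tips_ahead is the distance from the TCP to the fingertips, in m); z points along the fingers, y is the direction in which the jaws open and shut (so a half turn about z gives the same grasp; the last joint's range is limited). The gripper opens to 88 mm and grips with 3 to 60 N. Pads are 18 mm wide; open, the fingers measure 123 mm over their backs; the gripper's body (75 mm by 187 mm) begins 45 mm behind the grasp point.
Start: joints at [1.278, 0.689, -0.195, 1.565, 0.157, 0.902, -0.215], TCP at [0.201, -0.592, 0.227] pointing down, gripper open.
Joint ranges: [-3.01, 3.01], [-0.46, 2.08], [-1.47, 1.51], [0.13, 2.56], [-1, 4.14], [0.04, 2.09], [-2.66, 2.66]. Speed limits (rad/s): [2.57, 2.57, 3.14, 3.14, 3.14, 3.14, 3.14].

## Interface

Orientations are given as a unit quaternion [x, y, z, w].
In Python, from plant import r gives the robot as it stands.
- The arm moves only by the shell command python3 -m inch 'ROWS' [FORCE]. ROWS is JSON, a list of rows, each a list of 5 numbers: the shift along the world's x, y, z in units of 25 mm (1.0 is 25 mm), then the turn about the world's z in units of 6 degrees (1.0 is 6 degrees), then the finger opening in mm, from 0 to 88.1. A call has 1 to 5 rows; each row shifts and turns the commanded pose from where the row before left it; what a row does not reach is not made up. A row lasts 1/10 s, in which the tool goes at most 50 mm and 8.59 degrees, less where a joint would pass 70% of its speed; a pose out of reach is approached as far as the arm can. A call is refused whole if a number of a shift passes 1 or a number of a turn 1, either way. A call with a gripper value outside its range is refused whole. The fingers move at their own pace and stop on an object; FORCE is the grip in N (left out, the last holds). Time passes only in rows, so rows that do not move let the fingers close. It gives the time, the measured TCP pose, the force and the opening at its end, in the units of the state.
- r.get_state(): the state, without advancing time (a new reading comes with each control period).
- r.snapshot(name): name is "side" or "top" or "wrist"; returns a dict with "pixels" (420x560x3 uint8, red, green, blue), "range_z" (420x560 float32, m along the optical axis (not along the pixel's ray), 0 where there is no reading), "K" (3x3 intrinsics, pixels), "position" and "attitude" of the camera in the world. Camera axes: x right, y up, looking along -z (the intrinsics and any distortion apply to the point x, -y, -z); pixel columns grow to the right and rows downward; lengths in m; the calibration is good to about 2 mm. The wrist camera is an equidistant fisheye: a pixel r from the principal point sees the ray r / f radians off the axis. A picture is of the moment at which its call begins.
- r.finish_job(): hands the job in, once; it reports no verdict.
The state is a dict: "clock": time; "q": joint angles; "qd": joint speeds; "joint_torque": joint torques, N m; "tool_pos": TCP position; "eef_rot": TCP orientation; "contact_force": force on the tool from outside, world axes, zero at the start; "moment": the same for the moment, N m; "opening": opening from 0.0 (shut) to 1.0 (fully open).
Only numpy, scipy, OpenCV 4.12 (cv2) and the standard library are available. Lean on these libraries where they do the work, as an engineer would, in place of code of your own. Each camera call takes 0.05 s, during which the arm holds its last target. There are 200 camera calls.

## Task

Squeeze the sprung tongs to lift the oblong clay stone out of the glass jar and set it down gently inside the black tin; do not touch the stone with the gripper itself. Lean the tongs back on their wooden rest as they were and fold the tin's lid fully shut, leaving the jar and everything else standing where it is.

Things in the scene. Friction and masses are not known exactly. Their poses are not given: they have to be found in the camera images.
- tongs_grip (a point): Where to hold the loose steel sprung tongs (116 mm long, 64 g): on their middle line, 40 mm below the top of the 34 mm wide bow, 76 mm from the tip ends. Two flat arms, each 14 mm wide, 4 mm thick; 38 mm over their outsides here when left alone. Axes as they stand on the rest: z up, y the line in which they open; the tips lie along (0.565, 0, -0.825) from here: a lean of 0.6 rad.
- tongs_tip (a point): Point mid-way between the ends of the two rubber tips (12 mm wide, 20 mm tall), axes as tongs_grip. Inner gap of the tips: 44 mm left alone, about 30 mm with the arms squeezed to 34 mm over their outsides at tongs_grip, 16 mm at 30 mm; they meet if squeezed farther.
- tongs_left (a joint): Turn of the +y arm of the tongs inward about its pin in the bow, 32 mm above tongs_grip, rad: 0 spread as left alone, 0.13 when the arms are parallel and the tips 16 mm apart, 0.19 at most. A preloaded spring spreads it: about 4.5 N on each arm at tongs_grip starts it moving, 9 N at 0.13.
- tongs_right (a joint): The same for the -y arm.
- rest_grip (a point): Where tongs_grip lies when the tongs lean properly on their fixed wooden rest: a base 105 x 85 x 8 mm, a toe ledge 20 mm high just beyond the tips (+x), and a sloping rib, 18 mm wide in y, that carries the bow from beneath (-x side). Axes: z up, y across, x the way the tips point on the level. Nothing else of the rest stands beside the arms.
- rest_tip (a point): Where tongs_tip lies when the tongs lean properly on the rest, 12 mm above the table; axes as rest_grip.
- jar_rim (a point): Centre of the mouth of an open clear glass jar that stands loose on the table: 92 mm outside diameter, 84 mm inside, 55 mm tall, floor 5 mm thick, 0.6 kg. This point is 55 mm above the table.
- stone_center (a point): Centre of the clay stone, a terracotta-coloured block with rounded edges, 30 mm along its x, 16 mm along its y, 24 mm tall (z), about 20 g. It stands loose on the floor of the glass jar, within about 12 mm of the jar's middle.
- tin: Fixed matte black tin, 120 mm (x) by 130 mm (y), 65 mm tall, walls and floor 4 mm thick. Origin: centre of its underside; z up, the lid's hinge is along its +x rim.
- lid (a joint): Angle of the tin's lid, rad: 0 shut on the rim, 1.57 upright, 1.8 fully open. It starts half open, leaning over the mouth. Its hinge is stiff: it stays at any angle where it is left, and needs 1 to 2 N at its free edge to turn.
- lid_hinge (a point): Middle of the lid's hinge line, on the tin's +x rim, 65 mm above the table. Axes turn with the lid: y along the hinge, -x across the lid to its free edge, +z out of the face that is uppermost when shut. The lid is a plate 122 mm long from the hinge, 132 mm wide, 6 mm thick (z 0 to 6 mm), plain on both faces.
- bowl: Beige ceramic bowl, 110 mm wide, 50 mm tall; leave it be. Origin: centre of its underside.
- disc: Round clay disc, 28 mm wide, 12 mm thick, lying in the bowl; leave it be. Origin: centre of its underside.
- funnel: Stainless steel funnel standing on its 100 mm mouth, 100 mm tall; leave it be. Origin: centre of its underside.
- clip: Small plastic bag clip, 50 x 12 x 14 mm, lying on the table; leave it be. Origin: centre of its underside.
- spice: Small amber glass jar, 44 mm wide, 120 mm tall; leave it be. Origin: centre of its underside.
- oil: Green glass bottle, 56 mm wide, 180 mm tall; leave it be. Origin: centre of its underside.
- vinegar: Clear glass bottle, 56 mm wide, 165 mm tall; leave it be. Origin: centre of its underside.
- preserve: Closed preserve jar with a brass lid, 64 mm wide, 85 mm tall; leave it be. Origin: centre of its underside.

How it is judged:
On the way, in this order (a step that is already met when the one before it is completed fails the run):
1. the stone is lifted clear of the jar, gripped by the tongs (height (world z) of stone_center above 0.085 m and contact force between tongs and stone above 0.3 N), for 0.2 s.
2. the stone lies at rest inside the tin, let go by the tongs (x of stone_center in the frame of tin between -0.056 and 0.056 m and y of stone_center in the frame of tin between -0.061 and 0.061 m and height (world z) of stone_center below 0.03 m and linear speed of stone below 0.03 m/s and contact force between tongs and stone below 0.05 N), for 0.2 s.
At the end, for the whole second after the job is handed in: The stone lies at rest on the floor of the tin, the lid is shut to within 0.05 rad, and the tongs lean at rest on their rest, their grip point within 20 mm and their tips within 25 mm of where they belong (x of stone_center in the frame of tin between -0.056 and 0.056 m and y of stone_center in the frame of tin between -0.061 and 0.061 m and height (world z) of stone_center below 0.03 m and linear speed of each of stone, tongs below 0.03 m/s and value of joint lid below 0.05 rad and distance between tongs_grip and rest_grip below 0.02 m and distance between tongs_tip and rest_tip below 0.025 m); the robot touches nothing.
It fails at once if the gripper's fingers touch the stone (contact force between the fingers and stone above 0.3 N).
It fails at once if the stone is dropped in the tin instead of set down (faster than 0.75 m/s below the rim) (x of stone_center in the frame of tin between -0.056 and 0.056 m and y of stone_center in the frame of tin between -0.061 and 0.061 m and height (world z) of stone_center below 0.065 m and linear speed of stone above 0.75 m/s).
It fails at once if the jar is shifted by more than 30 mm or tipped by more than 0.3 rad (distance of jar_rim from where it was at the start of the episode above 0.03 m or angle between jar_rim's own z axis and vertical above 0.3 rad).
It fails at once if a bystander (bowl, disc, funnel, clip, amber jar, bottles, preserve jar) is shifted by more than 30 mm (distance of any of bowl, disc, funnel, clip, spice, oil, vinegar, preserve from where it was at the start of the episode above 0.03 m).
It also fails if it takes over 72 s, if anything falls off the work surface, if the arm or the gripper's body presses on something with over 40 N, if the wrist force passes 120 N, or if a joint passes its speed limit or range.

## Working session

There is one attempt and no reset: what is moved stays moved. The work goes in short steps, Python scripts to look and compute and a shell command to move; the robot and the scene stay as the last step left them, time stands still between calls to the robot, and variables do not carry over. Pictures are saved under pics/ and viewed, about 8 in all and at most 12, crops included, and the job is handed in when it is done.

```bash
ls; mkdir -p pics; cat > h.py <<'E'
import numpy as np,cv2
from scipy.spatial.transform import Rotation as R
from plant import r
def snap(n,f=None):
    s=r.snapshot(n)
    if f: cv2.imwrite('pics/'+f,s['pixels'][:,:,::-1])
    return s
def att(s):
    a=np.array(s['attitude'],float)
    return a if a.shape==(3,3) else R.from_quat(a).as_matrix()
def cloud(s):  # pinhole cams: world point per pixel
    K=np.array(s['K']);z=s['range_z'];v,u=np.mgrid[:z.shape[0],:z.shape[1]]
    p=np.stack([(u-K[0,2])/K[0,0]*z,-(v-K[1,2])/K[1,1]*z,-z],-1)
    return p@att(s).T+np.array(s['position'])
E
python3 - <<'E'
from h import *
for n in('top','side'):
    s=snap(n,n+'1.png');print(n,s['K'],s['position'],s['attitude'],{k for k in s})
    np.savez(n+'1.npz',**{k:np.array(v) for k,v in s.items()})
print(r.get_state(),r.tips_ahead)
a=cv2.imread('pics/top1.png');b=cv2.imread('pics/side1.png')
E
```

```text
pics
top [[479.69044283   0.         282.82383725]
 [  0.         479.69044283 211.9242015 ]
 [  0.           0.           1.        ]] [ 0.44022622 -0.00913176  1.08350793] [ 0.06394764 -0.06709881 -0.70031443  0.70779103] {'attitude', 'pixels', 'K', 'range_z', 'position'}
side [[402.07054366   0.         281.99984289]
 [  0.         402.07054366 205.17391585]
 [  0.           0.           1.        ]] [0.30898142 0.52380473 0.64287591] [-0.10741257  0.3935817   0.88674323 -0.21735323] {'attitude', 'pixels', 'K', 'range_z', 'position'}
{'clock': 0.1, 'q': array([ 1.27777724,  0.68987093, -0.19456129,  1.56624025,  0.15729756,
        0.90249392, -0.21510979]), 'qd': array([ 1.01139913e-03, -2.37390662e-03, -1.05629159e-03, -3.56174949e-03,
        5.36513513e-05, -8.70805821e-05,  1.23450722e-03]), 'joint_torque': array([-3.95096678e-03, -5.28499210e+01, -1.27221107e+00, -1.53836757e+01,
       -5.26563171e-02,  2.01713337e-03,  2.01893312e-05]), 'tool_pos': array([ 0.20043691, -0.59137027,  0.22580944]), 'eef_rot': array([ 9.86670143e-01,  1.62730986e-01, -1.77297982e-04, -7.90118905e-04]), 'contact_force': array([ 0.31253454,  0.12476461, -0.35273793]), 'moment': array([0.03657239, 0.01056981, 0.01677701]), 'opening': 0.9985401541728202} 0.019
```

View pics/top1.png

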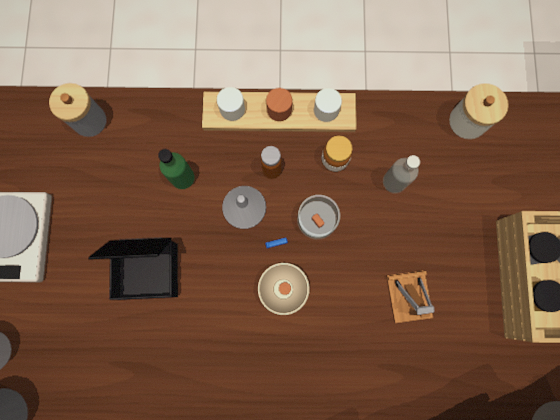

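View pics/side1.png

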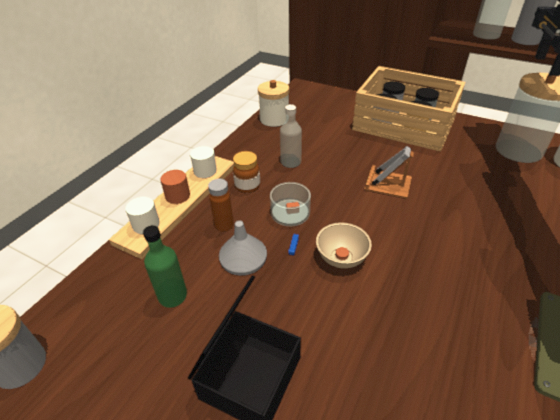

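Top view: stone at (318,221) in the jar (319,217), tongs on the rest at about (411,296), and the tin at (144,270) with its lid on the upper (+x) edge. The side view agrees.

```bash
cat >> h.py <<'E'
def load(n):
    d=np.load(n);return {k:d[k] for k in d.files}
def ray(s,u,v,z):
    K=s['K'];d=att(s)@np.stack([(u-K[0,2])/K[0,0],-(v-K[1,2])/K[1,1],-np.ones_like(u,dtype=float)]);p=np.array(s['position'])
    return (p[:,None]+d*((z-p[2])/d[2])) if np.ndim(u) else p+d*((z-p[2])/d[2])
def rect(P): # min area rect of xy in mm
    return cv2.minAreaRect((np.asarray(P)[:,:2]*1000).astype(np.float32))
E
python3 - <<'E'
from h import *
s=load('top1.npz');C=cloud(s);im=s['pixels'];hsv=cv2.cvtColor(im,cv2.COLOR_RGB2HSV)
H,S,V=[hsv[:,:,i].astype(int) for i in range(3)]
g=np.zeros(H.shape,bool)
def win(u0,u1,v0,v1):
    m=g.copy();m[v0:v1,u0:u1]=1;return m
# stone
m=win(300,338,198,236)&((H<12)|(H>172))&(S>110)&(V>110)
v,u=np.nonzero(m);print('stone n',len(u),u.mean(),v.mean())
P=ray(s,u.astype(float),v.astype(float),0.029).T;print(rect(P),'mean',P.mean(0)*1000)
print('stone cloud z',np.percentile(C[m][:,2],[5,50,95]))
# jar
m=win(290,350,188,246)&(C[:,:,2]>0.045)&(C[:,:,2]<.065);P=C[m];print('jar n',len(P));
if len(P)>10: print(cv2.minEnclosingCircle((P[:,:2]*1000).astype(np.float32)), cv2.fitEllipse((P[:,:2]*1000).astype(np.float32)))
# tin
m=win(80,190,230,310)&(V<60);Z=C[:,:,2]
mm=m&(Z>.058)&(Z<.07);P=C[mm];print('tin rim',len(P),rect(P))
mm=m&(Z>-.01)&(Z<.012);print('floor z',len(C[mm]))
mm=m&(Z>.075);P=C[mm];print('lid',len(P),rect(P),P[:,2].max(),)
c=P.mean(0);w=np.linalg.svd(P-c,full_matrices=False)[2];print('lid c',c,'normal',w[2], w[:2])
# rest/tongs
m=win(385,440,268,325)&(Z>.004)&(Z<.012);P=C[m];print('rest base',len(P),rect(P))
m=win(380,440,265,325)&(S<70)&(Z>.02);P=C[m];print('tongs',len(P),rect(P),P[:,2].min(),P[:,2].max())
for lo in(.02,.04,.06,.08,.1): 
    q=P[(P[:,2]>=lo)&(P[:,2]<lo+.02)]; print(lo,len(q),q.mean(0) if len(q) else '', rect(q) if len(q)>3 else '')
cv2.imwrite('pics/c1.png',np.hstack([cv2.resize(im[265:325,380:440,::-1],(400,400),interpolation=cv2.INTER_CUBIC),cv2.resize(im[190:250,290:350,::-1],(400,400),interpolation=cv2.INTER_CUBIC)]))
E
```

```text
stone n 97 317.6701030927835 218.42268041237114
((629.0287475585938, -93.10620880126953), (83.95768737792969, 82.9971694946289), 0.6471881866455078) mean [624.39203866 -90.75328476  29.        ]
stone cloud z [-0.00011387  0.02855418  0.03198247]
jar n 297
((628.6319580078125, -90.0449447631836), 46.3105583190918) ((628.1038818359375, -89.95866394042969), (87.15581512451172, 87.83810424804688), 71.31834411621094)
tin rim 340 ((505.128662109375, 286.42034912109375), (118.48204803466797, 129.1550750732422), 3.7454185485839844)
floor z 1072
lid 1199 ((518.0360107421875, 168.1162109375), (379.3179931640625, 77.47692108154297), 77.84315490722656) 1.0835079299447268
lid c [0.54084227 0.28376674 0.14770004] normal [-0.9773428  -0.11712316 -0.17630431] [[-0.13351109 -0.30521261  0.9428786 ]
 [ 0.16424322 -0.94505419 -0.28266011]]
rest base 1054 ((456.8843688964844, -301.9721984863281), (122.40949249267578, 123.03064727783203), 0.6167556643486023)
tongs 357 ((437.4888000488281, -166.32244873046875), (72.42064666748047, 310.35601806640625), 8.234381675720215) 0.021623595539358886 1.0835079299447268
0.02 54 [ 0.48130768 -0.28938747  0.03026182] ((458.87689208984375, -293.1527404785156), (66.41548919677734, 53.18406295776367), 8.234381675720215)
0.04 50 [ 0.46840134 -0.28319547  0.04991099] ((467.9798889160156, -292.1395263671875), (26.466922760009766, 49.54191207885742), 10.715141296386719)
0.06 55 [ 0.45506028 -0.28793522  0.07065322] ((443.62286376953125, -295.74407958984375), (47.105224609375, 42.82473373413086), 9.413681983947754)
0.08 53 [ 0.44130914 -0.28972245  0.08965709] ((437.3878479003906, -297.7516784667969), (32.12681579589844, 37.13444137573242), 13.887959480285645)
0.1 140 [ 0.42977318 -0.29776546  0.10711087] ((430.9243469238281, -297.9073181152344), (20.64406967163086, 34.51857376098633), 9.131122589111328)
```

View pics/c1.png

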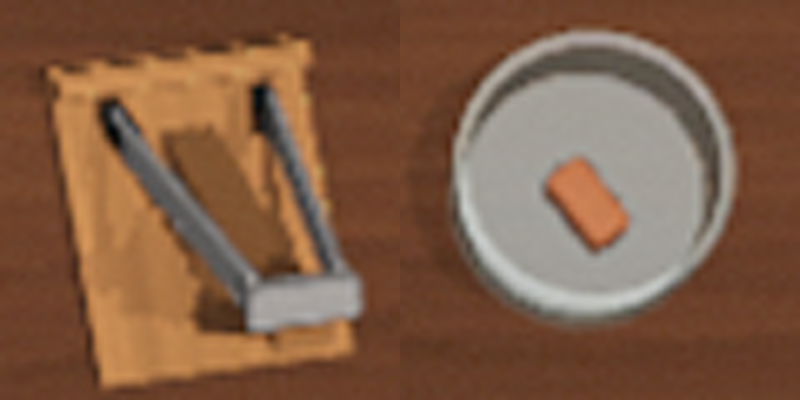

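Close-up: tongs bow at the lower right, tips at the upper left and the rest turned about +9°. The stone is a clear block below the jar's middle. Next I refine these with connected components.

```bash
python3 - <<'E'
from h import *
s=load('top1.npz');C=cloud(s);im=s['pixels'];hsv=cv2.cvtColor(im,cv2.COLOR_RGB2HSV)
H,S,V=[hsv[:,:,i].astype(int) for i in range(3)];Z=C[:,:,2];ok=s['range_z']>0
def win(u0,u1,v0,v1):
    m=np.zeros(H.shape,bool);m[v0:v1,u0:u1]=1;return m
m=win(308,330,208,232)&(H<14)&(S>120)&(V>110)
v,u=np.nonzero(m);P=ray(s,u.astype(float),v.astype(float),0.029).T;print('stone',len(u),rect(P),P.mean(0)*1000)
m=win(85,190,230,310)&ok&(V<60)
mm=m&(Z>.075)&(Z<.25);P=C[mm];c=P.mean(0);w=np.linalg.svd(P-c,full_matrices=False)[2];print('lid',c,'n',w[2],'zmax',np.percentile(P[:,2],[1,99]));hi=P[P[:,2]>np.percentile(P[:,2],97)];print(hi.mean(0))
m=win(385,440,268,325)&ok&(Z>.003)&(Z<.013)&(H>8)&(S>100)&(V>120)
n,l,st,_=cv2.connectedComponentsWithStats(m.astype(np.uint8));k=1+st[1:,4].argmax();print('base',rect(C[l==k]),st[k])
m=win(385,440,268,325)&ok&(S<70)&(Z>.1)&(Z<.13);P=C[m];print('bow',len(P),rect(P),np.median(P,0),Z[m].max())
m=win(385,440,268,325)&ok&(V<70)&(Z>.015)&(Z<.06);P=C[m];print('tips',len(P),P.round(3)[::4].tolist())
E
```

```text
stone 90 ((620.4028930664062, -90.92789459228516), (28.604665756225586, 15.792500495910645), 36.652889251708984) [620.40871955 -90.7876428   29.        ]
lid [0.5417739  0.28647877 0.13903515] n [-0.9165513  -0.04837178 -0.39698097] zmax [0.07720461 0.18260374]
[0.52353159 0.28177209 0.18209965]
base ((451.19744873046875, -295.8753662109375), (95.23487854003906, 86.64178466796875), 7.57289981842041) [388 275  45  48 888]
bow 140 ((430.9243469238281, -297.9073181152344), (20.64406967163086, 34.51857376098633), 9.131122589111328) [ 0.42940958 -0.29763337  0.10753738] 0.1138055620917876
tips 36 [[0.495, -0.311, 0.022], [0.49, -0.261, 0.02], [0.49, -0.311, 0.032], [0.488, -0.311, 0.029], [0.486, -0.311, 0.022], [0.484, -0.311, 0.021], [0.481, -0.264, 0.026], [0.479, -0.263, 0.021], [0.477, -0.265, 0.022]]
```

Estimates that meet the stated sizes:

| Item | Position (m) | Other |
|---|---|---|
| Stone | (0.620, -0.091) | yaw 37° |
| Jar | (0.6285, -0.090) | |
| tongs_grip | (0.453, -0.294, 0.075) | yaw ~9° |
| Tin | (0.505, 0.286) | yaw ~4°, lid ~1.16 rad |

The stone sits on the near side of the jar. With the tongs turned to 217°, tips pointing back, the arms clear the rim. First I open the lid farther with closed fingers.

```bash

python3 -m inch '[[1,1,0.5,-0.5,0],[1,1,0.5,-0.5,0],[1,1,0,-0.5,0],[1,1,0,-0.5,0],[1,1,0,-0.5,0]]' 20
python3 -m inch '[[1,1,0,0,0],[1,1,0,0,0],[1,1,0,0,0],[1,1,0,0,0],[1,1,0,0,0]]'
python3 -m inch '[[1,1,0,0,0],[0,1,0,0,0],[0,1,0,0,0],[0,1,0,0,0],[0,1,0,0,0]]'
python3 -m inch '[[0,1,0,0,0],[0,1,0,0,0],[0,1,0,0,0],[0,1,0,0,0],[0,1,0,0,0]]'
python3 -m inch '[[0,1,0,0,0],[0,1,0,0,0],[0,1,0,0,0],[0,1,0,0,0],[0,1,0,0,0]]'
python3 -m inch '[[0,1,0,0,0],[0,1,0,0,0],[0,1,0,0,0],[0,1,0,0,0],[0,1,0,0,0]]'
python3 -m inch '[[0,1,0,0,0],[0,1,0,0,0],[0,1,0,0,0],[0,1,0,0,0],[0,1,0,0,0]]'
python3 -c "
from h import *
print(r.get_state()['q'])"
```

```text
clock: 0.6
tool_pos: [0.3264, -0.4656, 0.2513]
eef_rot: [1.0, 0.031, -0.0, -0.0]
contact_force: [1.2, -0.5, -0.7]
opening: 0.569
clock: 1.1
tool_pos: [0.4513, -0.3406, 0.2512]
eef_rot: [0.999, 0.033, -0.0, -0.0]
contact_force: [0.7, -0.4, -0.3]
opening: 0.117
clock: 1.6
tool_pos: [0.4753, -0.2157, 0.2512]
eef_rot: [0.999, 0.033, -0.0, -0.0]
contact_force: [0.3, 0.4, -0.2]
opening: 0.005
clock: 2.1
tool_pos: [0.4753, -0.0909, 0.2513]
eef_rot: [0.999, 0.032, -0.0, -0.0]
contact_force: [0.7, 1.4, 0.6]
opening: 0.006
clock: 2.6
tool_pos: [0.4753, 0.034, 0.2513]
eef_rot: [0.999, 0.033, -0.0, 0.0]
contact_force: [0.7, 0.2, 0.0]
opening: 0.009
clock: 3.1
tool_pos: [0.4753, 0.159, 0.2513]
eef_rot: [0.999, 0.033, -0.0, 0.0]
contact_force: [0.5, -0.2, -0.6]
opening: 0.005
clock: 3.6
tool_pos: [0.4753, 0.2839, 0.2512]
eef_rot: [0.999, 0.033, -0.0, 0.0]
contact_force: [0.0, -0.4, -2.0]
opening: 0.001
[-0.58360521  0.56032488 -0.06217255  1.75711961  0.04504761  0.82657235
 -2.17258831]
```

```bash

python3 -m inch '[[0,0,-1,0,0],[0,0,-1,0,0],[0,0,-1,0,0],[0,0,-0.6,0,0],[0.5,0,0,0,0]]'
python3 -m inch '[[0.5,0,0,0,0],[0.5,0,0,0,0],[0.5,0,0,0,0],[0.5,0,0,0,0],[0.5,0,0,0,0]]'
python3 -m inch '[[0.5,0,0,0,0],[0.3,0,0,0,0],[0,0,0,0,0],[-1,0,0,0,0],[-1,0,0.5,0,0]]'
python3 - <<'E'
from h import *
s=snap('side','side2.png')
s=snap('top');C=cloud(s);ok=s['range_z']>0
# lid points: dark, z .08-.2, near tin
V=s['pixels'].max(2);m=ok&(V<60)&(C[:,:,2]>.075)&(C[:,:,2]<.2)&(C[:,:,1]>.22)&(C[:,:,1]<.36)&(C[:,:,0]>.5)&(C[:,:,0]<.65)
P=C[m];print(len(P));
for lo in np.arange(.07,.2,.02):
    q=P[(P[:,2]>lo)&(P[:,2]<lo+.02)]; print(lo.round(2),len(q),q[:,0].mean() if len(q) else '')
E
```

```text
clock: 4.1
tool_pos: [0.4848, 0.2823, 0.1588]
eef_rot: [0.999, 0.034, -0.003, 0.002]
contact_force: [0.6, -0.1, 0.3]
opening: 0.008
clock: 4.6
tool_pos: [0.5501, 0.2831, 0.1611]
eef_rot: [0.999, 0.033, -0.001, 0.0]
contact_force: [-1.3, 0.9, 0.5]
opening: 0.009
clock: 5.1
tool_pos: [0.519, 0.282, 0.1726]
eef_rot: [0.999, 0.032, -0.001, 0.001]
contact_force: [0.2, -0.2, -0.5]
opening: 0.007
844
0.07 31 0.5712436410004215
0.09 55 0.5722450618135445
0.11 104 0.5744668621562353
0.13 166 0.5776104232006591
0.15 190 0.5804240303451393
0.17 291 0.5840507825870948
0.19 7 0.5293642644046994
```

View pics/side2.png

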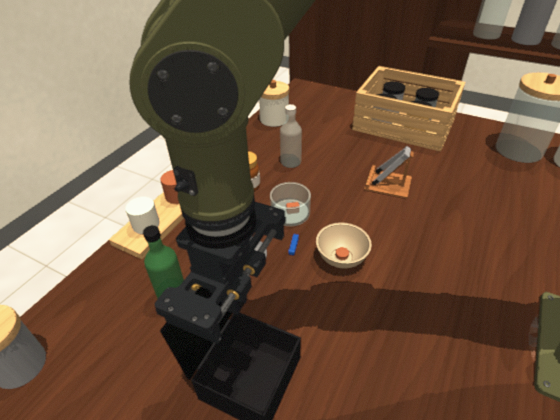

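Lid is now at about 1.71 rad, with the gripper over the tin. Now to the tongs.

```bash

python3 -m inch '[[-1,-1,1,0,0],[-1,-1,1,0,0],[-0.8,-1,1,0,88],[0,-1,0,0.5,88],[0,-1,0,0.4,88]]' 20
python3 -m inch '[[0,-1,0,0,88],[0,-1,0,0,88],[0,-1,0,0,88],[0,-1,0,0,88],[0,-1,0,0,88]]'
python3 -m inch '[[0,-1,0,0,88],[0,-1,0,0,88],[0,-1,0,0,88],[0,-1,0,0,88],[0,-1,0,0,88]]'
python3 -m inch '[[0,-1,0,0,88],[0,-1,0,0,88],[0,-1,0,0,88],[0,-1,0,0,88],[0,-1,0,0,88]]'
python3 -m inch '[[0,-1,-1,0,88],[0,-1,-1,0,88],[0,-1,-0.5,0,88],[0,-0.1,0,0,88],[0,0,0,0,88]]'
python3 - <<'E'
from h import *
s=snap('wrist','w1.png');print(s['K'],s['position'],s['attitude']);st=r.get_state();print(st['tool_pos'],R.from_quat(st['eef_rot']).as_matrix()[:,0])
E
```

```text
clock: 5.7
tool_pos: [0.4509, 0.1573, 0.2501]
eef_rot: [0.997, 0.081, 0.001, -0.0]
contact_force: [0.7, -0.7, -0.8]
opening: 0.255
clock: 6.2
tool_pos: [0.451, 0.0318, 0.2491]
eef_rot: [0.997, 0.079, 0.0, 0.0]
contact_force: [0.2, 0.6, -0.6]
opening: 0.709
clock: 6.7
tool_pos: [0.4509, -0.0934, 0.2491]
eef_rot: [0.997, 0.079, 0.0, 0.0]
contact_force: [0.4, 0.2, 0.4]
opening: 0.999
clock: 7.2
tool_pos: [0.4507, -0.2185, 0.2491]
eef_rot: [0.997, 0.079, 0.0, 0.0]
contact_force: [-0.1, 1.5, 0.0]
opening: 0.999
clock: 7.7
tool_pos: [0.4506, -0.2948, 0.1865]
eef_rot: [0.997, 0.079, -0.0, 0.0]
contact_force: [1.0, 0.1, 0.1]
opening: 0.998
[[325.1922621    0.         279.02317965]
 [  0.         325.1922621  209.52661672]
 [  0.           0.           1.        ]] [ 0.52099555 -0.28412574  0.34425591] [-0.107158    0.09199859 -0.6431887   0.75257008]
[ 0.45114658 -0.29377116  0.18695127] [9.87275396e-01 1.59017283e-01 8.91809365e-04]
```

View pics/w1.png

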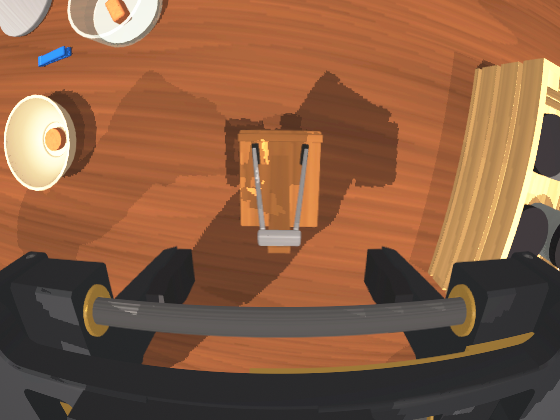

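Wrist view: bow at (279,238), centred between the fingers (190..368), tongs aligned. Descend and grip lightly.

```bash

python3 -m inch '[[0,0,-1,0,88],[0,0,-1,0,88],[0,0,-1,0,88],[0,0,-1,0,60],[0,0,-0.2,0,45]]' 25
python3 -m inch '[[0,0,0,0,42],[0,0,0,0,39],[0,0,0,0,37],[0,0,0,0,35],[0,0,0,0,35]]'
python3 -m inch '[[0,0,0,0,35],[0,0,0,0,35],[0,0,0,0,35]]'
python3 -m inch '[[0,0,0.4,0,35],[0,0,0.8,0,35],[0,0,0.8,0,35],[0,0,1,0,35],[0,0,0,0,35]]'
python3 - <<'E'
from h import *
s=snap('side','side3.png');s=snap('wrist','w2.png')
a=cv2.imread('pics/side3.png')[80:240,310:470];b=cv2.imread('pics/w2.png')[80:350,130:430]
cv2.imwrite('pics/c2.png',np.hstack([cv2.resize(a,(400,400)),cv2.resize(b,(400,400))]))
E
```

```text
clock: 8.25
tool_pos: [0.4504, -0.2921, 0.0804]
eef_rot: [0.997, 0.081, -0.001, -0.001]
contact_force: [0.0, -0.1, -0.2]
opening: 0.84
clock: 8.75
tool_pos: [0.451, -0.2947, 0.0822]
eef_rot: [0.997, 0.079, 0.001, 0.0]
contact_force: [0.4, 0.6, -0.3]
opening: 0.408
clock: 9.05
tool_pos: [0.4506, -0.2944, 0.0815]
eef_rot: [0.997, 0.08, -0.0, 0.0]
contact_force: [-0.4, 0.1, 0.1]
opening: 0.399
clock: 9.55
tool_pos: [0.4526, -0.2956, 0.1599]
eef_rot: [0.997, 0.079, 0.003, 0.002]
contact_force: [0.5, -0.3, -0.9]
opening: 0.396
```

View pics/c2.png

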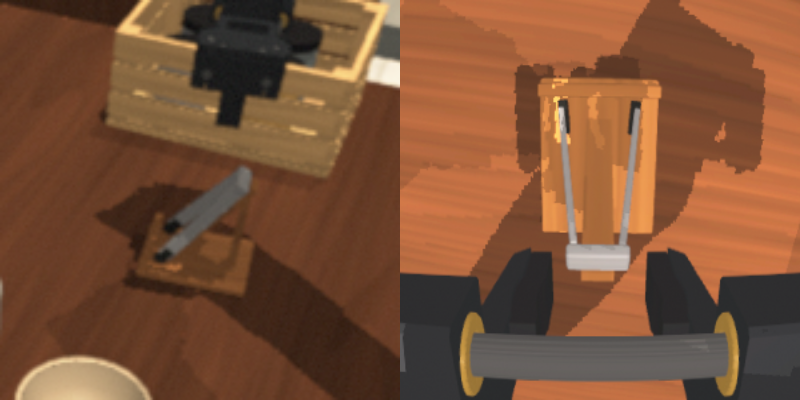

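Both crops show the tongs still on the rest, unmoved, with the fingers above: the grip missed or slipped. I cast rays from the wrist view to check where they are.

```bash
cat >> h.py <<'E'
def wray(s,u,v,z):
    K=s['K'];dx=(u-K[0,2])/K[0,0];dy=(v-K[1,2])/K[1,1];t=np.hypot(dx,dy);k=np.sin(t)/max(t,1e-9)
    d=att(s)@np.array([dx*k,-dy*k,-np.cos(t)]);p=np.array(s['position']);return p+d*((z-p[2])/d[2])
def wproj(s,P):
    p=att(s).T@(np.asarray(P)-s['position']);x,y,z=p[0],-p[1],-p[2];rr=np.hypot(x,y);t=np.arctan2(rr,z)
    return np.array([s['K'][0,2]+s['K'][0,0]*t*x/rr,s['K'][1,2]+s['K'][1,1]*t*y/rr])
E
python3 - <<'E'
from h import *
s=snap('wrist');np.savez('w3.npz',**{k:np.array(v) for k,v in s.items()})
st=r.get_state();t=st['tool_pos'];print(t)
print('bow top',wray(s,278.5,250,.106),'tips',wray(s,251.5,147.5,.02),wray(s,306,149.5,.02))
print('TCP px',wproj(s,t),'tip px',wproj(s,t+[0,0,-.019]))
for n,P in dict(bow=(.4305,-.2975,.108),grip=(.453,-.294,.075),tip=(.495,-.287,.012)).items(): print(n,wproj(s,P))
E
```

```text
[ 0.45032454 -0.29429721  0.15647243]
bow top [ 0.43203224 -0.29754846  0.106     ] tips [ 0.49050224 -0.26335314  0.02      ] [ 0.49645355 -0.31252734  0.02      ]
TCP px [277.73274983 255.43969193] tip px [277.84190983 242.17442252]
bow [278.0824734  253.12222582]
grip [278.25716785 208.48977182]
tip [278.0240068 145.7967978]
```

Geometry agrees with my estimates (the TCP was at the grip point), so they slipped or were barely touched. I go back down, feel the arms with a 3 N grip to read the width, then squeeze more.

```bash

python3 -m inch '[[0,0,0,0,60],[0,0,0,0,70],[0,0,-1,0,70],[0,0,-1,0,70],[0,0,-1,0,70]]' 3
python3 -m inch '[[0.1,0,-0.15,0,70],[0,0,0,0,45],[0,0,0,0,30],[0,0,0,0,30],[0,0,0,0,30]]' 3
python3 -m inch '[[0,0,0,0,30],[0,0,0,0,30],[0,0,0,0,30]]' 3
python3 -m inch '[[0,0,0,0,32.5],[0,0,0,0,32.5],[0,0,0,0,32.5],[0,0,0,0,32.5]]' 30
python3 -m inch '[[0,0,0.1,0,32.5],[0,0,0.2,0,32.5],[0,0,0.3,0,32.5],[0,0,0.4,0,32.5],[0,0,0,0,32.5]]'
python3 - <<'E'
from h import *
s=snap('wrist','w4.png');st=r.get_state();print(st['tool_pos'],st['opening']*88.1)
cv2.imwrite('pics/c4.png',cv2.resize(cv2.imread('pics/w4.png')[80:350,130:430],(400,360)))
E
```

```text
clock: 10.2
tool_pos: [0.4505, -0.2943, 0.0803]
eef_rot: [0.997, 0.08, -0.0, -0.0]
contact_force: [-0.4, 0.0, 0.5]
opening: 0.785
clock: 10.7
tool_pos: [0.4536, -0.2948, 0.0787]
eef_rot: [0.997, 0.079, 0.001, 0.001]
contact_force: [0.1, -0.2, -0.1]
opening: 0.454
clock: 11.0
tool_pos: [0.4535, -0.2946, 0.0781]
eef_rot: [0.997, 0.08, 0.0, 0.0]
contact_force: [0.2, 0.1, 1.0]
opening: 0.367
clock: 11.4
tool_pos: [0.4535, -0.2946, 0.0779]
eef_rot: [0.997, 0.08, 0.0, 0.0]
contact_force: [0.4, 0.0, 3.1]
opening: 0.371
clock: 11.9
tool_pos: [0.454, -0.295, 0.1044]
eef_rot: [0.997, 0.079, 0.001, 0.001]
contact_force: [-0.3, -1.0, 0.7]
opening: 0.372
[ 0.45371237 -0.29484048  0.1038002 ] 32.2965112428431
```

View pics/c4.png

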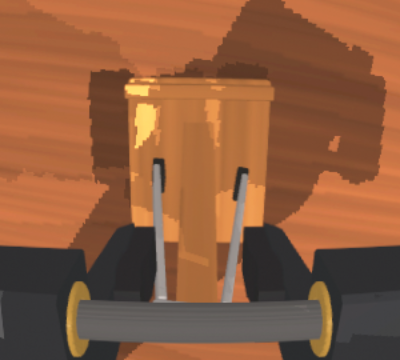

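The tongs now hang in the fingers above the rest, with tips at crop (158,165) and (241,172). I check the tip gap and lean by triangulating with the side view.

```bash
python3 - <<'E'
from h import *
s=snap('wrist');st=r.get_state();t=st['tool_pos'];Rt=R.from_quat(st['eef_rot']).as_matrix();xa=Rt[:,0]
lift=t[2]-.0785
tip=np.array([.4955,-.2877,.012+lift]);print('tip exp px',wproj(s,tip))
a=wray(s,248.5,204,.022+lift);b=wray(s,311,209,.022+lift);print(a,b,np.linalg.norm(a-b))
d=s['range_z'];im=s['pixels'];
V=im.max(2);m=np.zeros(V.shape,bool);m[190:240,235:325]=1;m&=(V<70)
n,l,st_,c=cv2.connectedComponentsWithStats(m.astype(np.uint8))
for i in range(1,n):
    if st_[i,4]>30:
        print(st_[i],c[i],np.median(d[l==i]))
for u,v in((248,204),(311,209),(251,250),(305,258),(252,295),(300,295)): # range to points
    K=s['K'];z=d[v,u];dx=(u-K[0,2])/K[0,0];dy=(v-K[1,2])/K[1,1];th=np.hypot(dx,dy)
    k=np.tan(th)/th;print(u,v,(att(s)@(z*np.array([dx*k,-dy*k,-1]))+s['position']).round(4),im[v,u])
E
```

```text
tip exp px [277.84818644 158.98207617]
[ 0.46302452 -0.2724616   0.04682759] [ 0.46623856 -0.31550336  0.04682759] 0.04316158970661006
[245 200   8  27  89] [250.08988764 209.12359551] 0.24984214
[305 207  12  26 107] [309.18691589 216.87850467] 0.2500666
248 204 [ 0.4552 -0.2706  0.0195] [44 43 40]
311 209 [ 0.4583 -0.3199  0.0171] [44 43 40]
251 250 [ 0.4119 -0.2777  0.0073] [159 116  87]
305 258 [ 0.4364 -0.3156  0.0631] [161 154 150]
252 295 [ 0.4204 -0.284   0.0932] [142 119 109]
300 295 [ 0.4237 -0.3128  0.091 ] [168 162 156]
```

Numbers disagree with a plain lift: the tips are at x≈0.457, with a lean of about 0.42. One composite look will show how the tongs are held.

```bash
python3 - <<'E'
from h import *
s=snap('side','s5.png');t=snap('top','t5.png');w=snap('wrist','w5.png')
f=lambda i,u,v,w,h,W,H:cv2.resize(cv2.imread('pics/'+i)[v:v+h,u:u+w],(W,H),interpolation=cv2.INTER_CUBIC)
cv2.imwrite('pics/c5.png',np.vstack([np.hstack([f('s5.png',330,80,120,120,400,400),f('t5.png',375,245,80,80,400,400)])]))
E
```

```text
(no output)
```

View pics/c5.png

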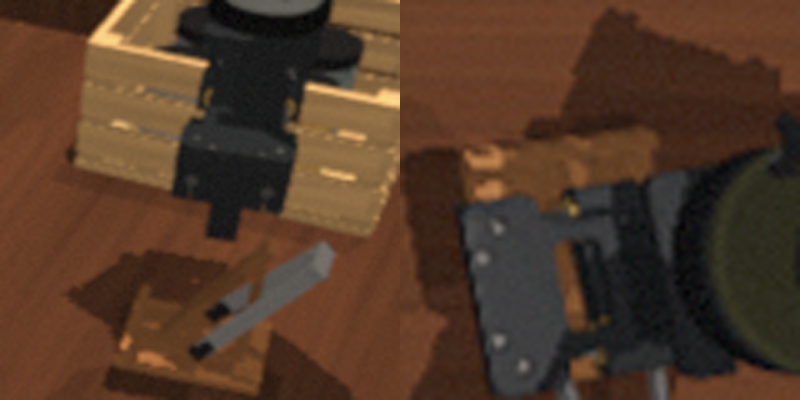

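```bash
python3 - <<'E'
from h import *
s=snap('side');st=r.get_state();t=st['tool_pos'];K=s['K'];Rt=R.from_quat(st['eef_rot']).as_matrix()
def pj(P):
    p=att(s).T@(P-s['position']);return np.array([K[0,2]-K[0,0]*p[0]/p[2],K[1,2]+K[1,1]*p[1]/p[2]])
def crop(q): return ((q-[330,80])/120*400).round()
for dy in(-.03,-.016,.016,.03): print(dy,crop(pj(t+Rt@np.array([0,dy,.019]))))
C=cloud(s)
for x,y in((222,230),(222,200),(325,255),(205,350),(265,310),(222,312),(225,235)):
    v,u=int(80+y*.3),int(330+x*.3);print(x,y,C[v,u].round(4),s['pixels'][v,u])
print(t,st['opening']*88.1)
E
```

```text
-0.03 [210. 281.]
-0.016 [212. 270.]
0.016 [218. 245.]
0.03 [221. 235.]
222 230 [ 0.4481 -0.2628  0.1275] [26 27 26]
222 200 [ 0.4423 -0.2095  0.1836] [28 28 27]
325 255 [ 3.973e-01 -4.612e-01  3.000e-04] [115  65  43]
205 350 [ 0.4462 -0.2833  0.0091] [94 58 33]
265 310 [ 4.210e-01 -3.637e-01  3.000e-04] [101  59  36]
222 312 [ 0.4507 -0.347   0.0014] [88 53 30]
225 235 [ 0.4456 -0.2637  0.125 ] [20 23 22]
[ 0.4529717  -0.29433469  0.1025633 ] 32.347170946117565
```

The tongs seem to have moved again since that picture. I open, raise the gripper clear and look.

```bash

python3 -m inch '[[0,0,0.5,0,32.5],[0,0,1,0,45],[0,0,1,0,60],[0,0,1,0,88],[0,0,0.5,0,88]]'
python3 - <<'E'
from h import *
s=snap('side','s6.png');w=snap('wrist','w6.png');t=snap('top')
f=lambda i,u,v,w,h,W,H:cv2.resize(cv2.imread('pics/'+i)[v:v+h,u:u+w],(W,H),interpolation=cv2.INTER_CUBIC)
cv2.imwrite('pics/c6.png',np.hstack([f('s6.png',330,80,120,120,400,400),f('w6.png',130,70,300,300,400,400)]))
np.savez('w6.npz',**{k:np.array(v) for k,v in w.items()});np.savez('s6.npz',**{k:np.array(v) for k,v in s.items()})
print(r.get_state()['tool_pos'])
E
```

```text
clock: 12.7
tool_pos: [0.454, -0.295, 0.2056]
eef_rot: [0.997, 0.079, 0.002, 0.001]
contact_force: [0.3, -0.8, 0.6]
opening: 0.712
[ 0.45359278 -0.29470911  0.20387648]
```

View pics/c6.png

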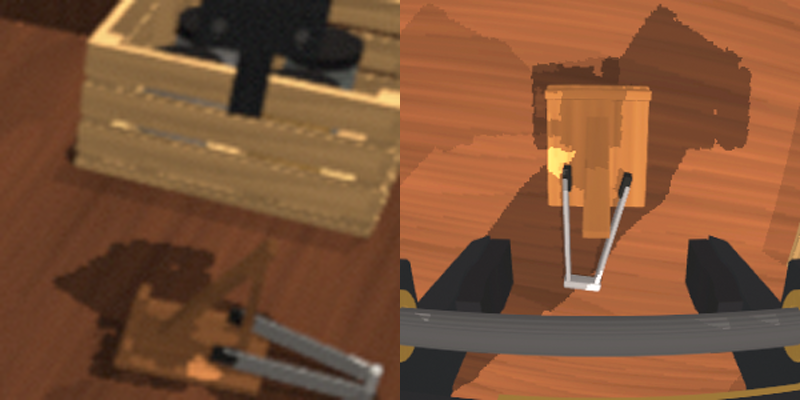

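The side and wrist views show the tongs slid back off the rib: tips on the base at crop (565,175)/(627,182), bow on the table at (582,283). Before regripping I check from wrist depth where the fingertips really are relative to the TCP, and the exact pose of the tongs.

```bash
cat >> h.py <<'E'
def wcloud(s):
    K=s['K'];z=s['range_z'];v,u=np.mgrid[:z.shape[0],:z.shape[1]].astype(float)
    dx=(u-K[0,2])/K[0,0];dy=(v-K[1,2])/K[1,1];th=np.maximum(np.hypot(dx,dy),1e-6);k=np.tan(th)/th
    return np.stack([dx*k*z,-dy*k*z,-z],-1)@att(s).T+np.array(s['position'])
E
python3 - <<'E'
from h import *
s=snap('wrist');C=wcloud(s);st=r.get_state();t=st['tool_pos'];Rt=R.from_quat(st['eef_rot']).as_matrix();print(t,st['opening']*88.1)
T=(C-t)@Rt  # tool coords
ok=s['range_z']>0;V=s['pixels'].max(2)
m=ok&(abs(T[:,:,1])<.075)&(T[:,:,2]<.035)&(T[:,:,2]>-.06)&(abs(T[:,:,0])<.06)
P=T[m]*1000;print(len(P))
for lo in range(-60,35,8):
    q=P[(P[:,2]>=lo)&(P[:,2]<lo+8)]
    if len(q): L=q[q[:,1]<0];Rr=q[q[:,1]>0];print(lo,len(q),'inner',L[:,1].max() if len(L) else None,Rr[:,1].min() if len(Rr) else None,'x',np.percentile(q[:,0],[2,98]))
# tongs
hsv=cv2.cvtColor(s['pixels'],cv2.COLOR_RGB2HSV);m=ok&(C[:,:,2]>.006)&(C[:,:,2]<.06)&((hsv[:,:,1]<60)|(V<60))
m[:70]=0;m[300:]=0;m[:,:220]=0;m[:,335:]=0
n,l,q,c=cv2.connectedComponentsWithStats(m.astype(np.uint8))
for i in range(1,n):
    if q[i,4]>15: print(q[i],C[l==i].mean(0).round(4),C[l==i].min(0).round(3),C[l==i].max(0).round(3),s['pixels'][l==i].mean(0).round())
E
```

```text
[ 0.45298327 -0.29438759  0.20296205] 78.842793310474
5316
-60 1228 inner -36.1890492895174 37.36550998787409 x [-9.76992208 10.60979329]
-52 847 inner -36.68140488402873 37.83446789971157 x [-0.19523506 10.55721169]
-44 974 inner -36.86338031885239 38.356977613306654 x [-6.39860412 10.42560293]
-36 988 inner -35.86045501077421 37.415769081977146 x [-8.74897655 10.50224331]
-28 735 inner -36.09669928824757 37.36952207692575 x [-8.32795752 10.52633807]
-20 537 inner -36.076519088681344 37.32011542949627 x [-8.57141622 10.39264763]
-12 7 inner -37.79066294364168 41.338231934098665 x [8.18528783 8.61116204]
[253 193  52  95 956] [ 0.3805 -0.2993  0.0177] [ 0.325 -0.325  0.006] [ 0.44  -0.27   0.025] [159. 151. 146.]
```

Key finding: the real fingertips sit about 14 mm *above* the reported TCP (tool z ≈ -13 mm), not 19 mm ahead. The side camera agrees, with the fingertip at z≈0.122 for a TCP of 0.104. So my fingers were 33 mm too high and pinched the bow's corners. From now on, true grasp point z = TCP z + 0.033. Next I locate the tongs where they lie.

```bash
cat >> h.py <<'E'
def tongs(s):
    "wrist image: tongs pixels near the rest -> 3D"
    C=wcloud(s);h=cv2.cvtColor(s['pixels'],cv2.COLOR_RGB2HSV);return C,h
E
python3 - <<'E'
from h import *
s=snap('wrist');C=wcloud(s)
A=[wray(s,u,v,z) for u,v,z in((255,199,.02),(300,205,.02),(266.5,282,.012))];print(np.round(A,4))
tip=(A[0]+A[1])/2;print('yaw',np.degrees(np.arctan2(*(tip-A[2])[[1,0]])),'len',np.linalg.norm(tip-A[2]),np.linalg.norm(A[0]-A[1]))
h=cv2.cvtColor(s['pixels'],cv2.COLOR_RGB2HSV);V=h[:,:,2];m=(s['range_z']>0)&(h[:,:,1]<60)&(V>70)&(C[:,:,2]<.06)&(C[:,:,2]>.004)
m[:190]=0;m[300:]=0;m[:,:245]=0;m[:,315:]=0
P=C[m]
for lo in np.arange(.32,.45,.015):
    q=P[(P[:,0]>=lo)&(P[:,0]<lo+.015)]
    if len(q): print(lo.round(3),len(q),'zmax',np.percentile(q[:,2],90).round(4),'y',q[:,1].min().round(4),q[:,1].max().round(4))
print('table z',np.median(C[100:130,350:400].reshape(-1,3),0), 'base', wcloud(s)[150,250])
E
```

```text
[[ 0.433  -0.2714  0.02  ]
 [ 0.434  -0.3207  0.02  ]
 [ 0.3299 -0.2987  0.012 ]]
yaw 1.4685292657078968 len 0.10388782382639855 0.049324113934037794
0.32 234 zmax 0.0146 y -0.3159 -0.2833
0.335 77 zmax 0.0159 y -0.3158 -0.2836
0.35 84 zmax 0.0179 y -0.3173 -0.2804
0.365 100 zmax 0.0192 y -0.3192 -0.2787
0.38 91 zmax 0.0208 y -0.3207 -0.2768
0.395 105 zmax 0.0222 y -0.3222 -0.2738
0.41 108 zmax 0.0237 y -0.3244 -0.2717
0.425 38 zmax 0.0246 y -0.3247 -0.27
table z [ 5.46424968e-01 -3.88416997e-01 -4.52464812e-04] base [ 0.48360161 -0.25787424  0.0090261 ]
```

Tongs lie at yaw ~1.5°, with tongs_grip at (0.364,-0.299) and their middle about z 0.012. I'll grip them there lightly, so they may swing tips-down when lifted.

```bash

python3 -m inch '[[-1,-0.2,0,-0.6,66],[-1,0,0,-0.6,66],[-1,0,-1,0,66],[-0.6,0,-1,0,66],[0,0,-1,0,66]]' 4
python3 -m inch '[[0,0,-1,0,66],[0,0,-1,0,66],[0,0,-1,0,66],[0,0,-1,0,66],[0,0,-1,0,66]]'
python3 -m inch '[[0,0,-0.3,0,66],[0,0,-0.2,0,66],[0,0,0,0,50],[0,0,0,0,30],[0,0,0,0,30]]' 4
python3 -m inch '[[0,0,0,0,30],[0,0,0,0,30],[0,0,0,0,30],[0,0,0,0,30]]' 4
python3 -m inch '[[0,0,0.2,0,30],[0,0,0.5,0,30],[0,0,1,0,30],[0,0,1,0,30],[0,0,1,0,30]]'
python3 -m inch '[[0,0,0.6,0,30],[0,0,0,0,30],[0,0,0,0,30]]'
python3 - <<'E'
from h import *
w=snap('wrist');s=snap('side','s7.png');st=r.get_state();t=st['tool_pos'];print(t,st['opening']*88.1)
C=wcloud(w);P=C.reshape(-1,3);h=cv2.cvtColor(w['pixels'],cv2.COLOR_RGB2HSV);V=h[:,:,2]
cv2.imwrite('pics/w7.png',w['pixels'][:,:,::-1])
f=lambda i,u,v,w,h,W,H:cv2.resize(cv2.imread('pics/'+i)[v:v+h,u:u+w],(W,H),interpolation=cv2.INTER_CUBIC)
cv2.imwrite('pics/c7.png',np.hstack([f('s7.png',350,60,120,120,400,400),f('w7.png',130,120,300,300,400,400)]))
E
```

```text
clock: 13.45
tool_pos: [0.3596, -0.2991, 0.1265]
eef_rot: [1.0, 0.016, -0.002, -0.001]
contact_force: [-0.2, -0.2, 0.1]
opening: 0.75
clock: 13.95
tool_pos: [0.3626, -0.2989, 0.001]
eef_rot: [1.0, 0.017, -0.001, -0.0]
contact_force: [0.5, 0.5, 0.2]
opening: 0.75
clock: 14.45
tool_pos: [0.3646, -0.3008, -0.0078]
eef_rot: [1.0, 0.017, -0.001, -0.001]
contact_force: [-0.7, 0.6, 0.4]
opening: 0.5
clock: 14.85
tool_pos: [0.3647, -0.3007, -0.008]
eef_rot: [1.0, 0.017, -0.001, -0.001]
contact_force: [1.0, 1.1, 4.2]
opening: 0.445
clock: 15.35
tool_pos: [0.3641, -0.3005, 0.0857]
eef_rot: [1.0, 0.017, -0.002, -0.001]
contact_force: [0.0, 0.8, -0.3]
opening: 0.443
clock: 15.65
tool_pos: [0.3644, -0.3007, 0.0995]
eef_rot: [1.0, 0.017, -0.001, -0.001]
contact_force: [-0.1, -0.5, -0.3]
opening: 0.444
[ 0.36402132 -0.30025482  0.09856803] 38.9938030415681
```

View pics/c7.png

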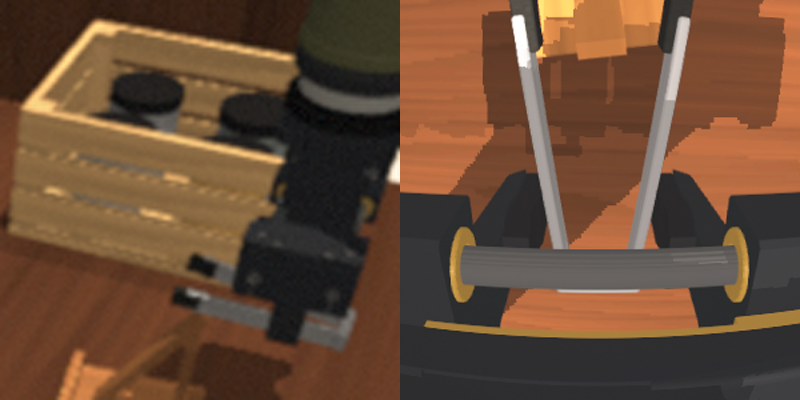

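The side crop shows the tongs lifted, held level (tips at (190,290), bow at (345,325)). Friction keeps them from swinging, so I'll use the fixed rib of the rest under the bow to tilt them tips-down as I lower them into their resting place. First the present pose in the hand.

```bash
cat >> h.py <<'E'
def inhand(w=None):
    "arm edge points of held tongs in tool frame (mm), from wrist depth"
    w=w or snap('wrist');C=wcloud(w);st=r.get_state();Rt=R.from_quat(st['eef_rot']).as_matrix();T=(C-st['tool_pos'])@Rt*1000
    m=(w['range_z']>0)&(abs(T[:,:,1])<40)&(T[:,:,0]>14)&(T[:,:,0]<95)&(T[:,:,2]<75)&(C[:,:,2]>.012)&(T[:,:,2]>-70)
    P=T[m];Q=[]
    for lo in range(14,95,8):
        q=P[(P[:,0]>=lo)&(P[:,0]<lo+8)]
        if len(q)>5: Q.append([lo+4,len(q),np.percentile(q[:,2],5),np.median(q[:,2]),q[:,1].min(),q[:,1].max()])
    print(np.round(Q,1));print(st['tool_pos'].round(4),'open',round(st['opening']*88.1,1),'yaw',np.degrees(np.arctan2(Rt[1,0],Rt[0,0])).round(2),'clock',st['clock'])
E
python3 -c "
from h import *
inhand()"
```

```text
[[  18.   450.   -28.3  -26.7  -20.4   22. ]
 [  26.   487.   -29.1  -27.5  -21.2   22.7]
 [  34.   519.   -29.7  -28.3  -22.1   23.8]
 [  42.   550.   -30.6  -29.1  -23.2   25.2]
 [  50.   849.   -31.3  -26.2  -23.9   25.8]
 [  58.  1405.   -32.   -25.   -24.6   27.1]
 [  66.  1465.   -32.4  -29.6  -25.8   28.2]
 [  74.   971.   -32.6  -22.6  -26.1   28.4]
 [  82.   387.    27.2   32.7  -10.7    7.9]
 [  90.   326.    38.8   44.1  -11.1    7.1]
 [  98.    41.    49.7   51.3  -10.8    6.2]]
[ 0.364  -0.3002  0.0984] open 39.1 yaw 1.93 clock 15.8
```

```bash

python3 -m inch '[[0,0,1,0,30],[0,0,1,0.4,30],[0.7,0.1,0.5,0.4,30],[1,0.1,0,0.4,30],[1,0.1,0,0,30]]'
python3 -m inch '[[1,0.1,0,0,30],[1,0.05,0,0,30],[0,0,-0.8,0,30],[0,0,-0.8,0,30],[0,0,-0.8,0,30]]'
python3 -m inch '[[-0.23,-0.04,-0.28,0,30],[-0.23,-0.04,-0.28,0,30],[-0.23,-0.04,-0.28,0,30],[-0.23,-0.04,-0.28,0,30],[-0.23,-0.04,-0.28,0,30]]'
python3 -c "
from h import *
inhand();print(r.get_state()['contact_force'])"
```

```text
clock: 16.3
tool_pos: [0.4323, -0.293, 0.1613]
eef_rot: [0.997, 0.08, -0.002, -0.001]
contact_force: [-0.0, -0.2, -1.5]
opening: 0.442
clock: 16.8
tool_pos: [0.4815, -0.2888, 0.0998]
eef_rot: [0.997, 0.08, -0.002, -0.001]
contact_force: [-0.2, -0.6, -0.5]
opening: 0.439
clock: 17.3
tool_pos: [0.4531, -0.2946, 0.0667]
eef_rot: [0.997, 0.08, -0.001, -0.001]
contact_force: [0.1, 0.1, -0.3]
opening: 0.431
[[ 1.800e+01  9.640e+02 -2.650e+01  2.760e+01 -1.930e+01  2.080e+01]
 [ 2.600e+01  8.710e+02 -2.230e+01  3.830e+01 -2.040e+01  2.230e+01]
 [ 3.400e+01  5.290e+02 -1.840e+01 -1.530e+01 -2.110e+01  2.350e+01]
 [ 4.200e+01  4.000e+02 -1.470e+01 -1.200e+01 -2.250e+01  2.480e+01]
 [ 5.000e+01  1.349e+03 -9.500e+00  4.510e+01 -4.000e+01  3.990e+01]
 [ 5.800e+01  8.110e+02 -5.800e+00  4.390e+01 -3.980e+01  3.950e+01]
 [ 6.600e+01  4.970e+02 -2.100e+00  6.000e-01 -2.560e+01  2.910e+01]
 [ 7.400e+01  4.870e+02  1.900e+00  4.700e+00 -2.640e+01  3.030e+01]
 [ 8.200e+01  1.400e+02  6.300e+00  7.600e+00 -2.630e+01  3.050e+01]]
[ 0.45   -0.2946  0.0654] open 37.8 yaw 9.06 clock 17.35
[-1.31914878 -0.07454169 -1.5007499 ]
```

The rib tilt works: pitch is now about 27°, though the tongs slid ~12 mm forward in the pads. I'll continue backwards with a slightly firmer grip.

```bash

python3 -m inch '[[0,0,0.05,0,30],[-0.1,-0.02,0.05,0,30],[-0.1,-0.02,0.05,0,30],[-0.1,-0.02,0,0,30],[-0.1,-0.02,-0.02,0,30]]' 6
python3 -m inch '[[-0.1,-0.02,-0.02,0,30],[-0.1,-0.02,-0.02,0,30],[0,0,0,0,30]]' 6
python3 -c "
from h import *
inhand();print(r.get_state()['contact_force'])"
```

```text
clock: 17.85
tool_pos: [0.4432, -0.2965, 0.0702]
eef_rot: [0.997, 0.08, -0.001, -0.001]
contact_force: [-0.3, -0.2, -1.0]
opening: 0.396
clock: 18.15
tool_pos: [0.4376, -0.2974, 0.0688]
eef_rot: [0.997, 0.079, -0.002, -0.001]
contact_force: [0.2, -0.1, -0.8]
opening: 0.394
[[  18.  1051.   -22.3   14.   -17.6   18.9]
 [  26.   950.   -16.1   25.1  -18.7   19.8]
 [  34.   835.   -10.    36.2  -19.    20.9]
 [  42.   667.    -3.9    7.4  -20.2   21.9]
 [  50.   400.     2.     6.4  -20.7   23. ]
 [  58.   688.     8.7   14.1  -40.    40. ]
 [  66.  1414.    16.    48.7  -39.9   39.9]
 [  74.    94.    21.1   22.4  -22.2   25.2]]
[ 0.4379 -0.2974  0.0688] open 34.9 yaw 9.11 clock 18.2
[-0.27931585 -0.00912389 -0.44754053]
```

```bash

python3 -m inch '[[-0.12,-0.02,-0.05,0,30],[-0.12,-0.02,-0.05,0,30],[-0.1,-0.02,-0.1,0,30],[0,0,-0.1,0,30],[0,0,-0.1,0,30]]' 5
python3 -c "
from h import *
inhand();print(r.get_state()['contact_force'])"
```

```text
clock: 18.7
tool_pos: [0.4285, -0.299, 0.0587]
eef_rot: [0.997, 0.079, -0.003, -0.001]
contact_force: [-4.8, -0.3, 5.4]
opening: 0.4
[[ 1.800e+01  1.271e+03 -2.320e+01 -9.700e+00 -1.840e+01  1.890e+01]
 [ 2.600e+01  1.132e+03 -1.600e+01  1.300e+00 -1.940e+01  2.010e+01]
 [ 3.400e+01  9.830e+02 -8.900e+00  1.230e+01 -1.980e+01  2.110e+01]
 [ 4.200e+01  8.510e+02 -2.000e+00  2.350e+01 -2.100e+01  2.230e+01]
 [ 5.000e+01  8.520e+02  5.700e+00  3.290e+01 -2.170e+01  2.360e+01]
 [ 5.800e+01  4.710e+02  1.210e+01  1.620e+01 -2.300e+01  2.480e+01]
 [ 6.600e+01  3.380e+02  1.950e+01  2.340e+01 -2.340e+01  2.590e+01]
 [ 7.400e+01  1.597e+03  3.730e+01  3.840e+01 -4.000e+01  4.000e+01]
 [ 8.200e+01  1.170e+02  3.730e+01  3.870e+01 -3.980e+01  1.300e+01]]
[ 0.4279 -0.299   0.0584] open 36.3 yaw 9.08 clock 18.75
[-3.35499328  0.04407696  2.74699214]
```

Pitch is 42°, tips are inside the toe and the bow is on the rib. I release and let gravity seat the tongs, then look from above.

```bash

python3 -m inch '[[0,0,0,0,42],[0,0,0,0,50],[0,0,0,0,60],[0,0,0,0,66],[0,0,0,0,66]]' 
python3 -m inch '[[0,0,1,0,70],[0,0,1,0,80],[0,0,1,0,88],[0,0,1,0,88],[0,0,0.5,0,88]]' 
cat >> h.py <<'E'
def restlook(s):
    C=wcloud(s);h=cv2.cvtColor(s['pixels'],cv2.COLOR_RGB2HSV);V=h[:,:,2]
    m=(s['range_z']>0)&(((h[:,:,1]<60)&(V>70))|(V<62))&(C[:,:,2]<.125)&(C[:,:,2]>.015)&(C[:,:,0]>.3)&(C[:,:,0]<.53)&(abs(C[:,:,1]+.296)<.045)
    P=C[m]
    for lo in np.arange(.34,.53,.015):
        q=P[(P[:,0]>=lo)&(P[:,0]<lo+.015)]
        if len(q)>5: print(lo.round(3),len(q),'z',np.percentile(q[:,2],[10,90]).round(4),'y',q[:,1].min().round(4),q[:,1].max().round(4))
E
python3 - <<'E'
from h import *
restlook(snap('wrist','w8.png'));print(r.get_state()['tool_pos'])
snap('side','s8.png')
E
```

```text
clock: 19.25
tool_pos: [0.4302, -0.2988, 0.0589]
eef_rot: [0.997, 0.08, -0.001, -0.001]
contact_force: [-0.4, -0.7, -0.1]
opening: 0.749
clock: 19.75
tool_pos: [0.4307, -0.2992, 0.1734]
eef_rot: [0.997, 0.08, -0.0, -0.0]
contact_force: [0.2, -0.4, -0.2]
opening: 1.001
0.355 47 z [0.0152 0.0166] y -0.3208 -0.289
0.37 103 z [0.0157 0.0187] y -0.3215 -0.286
0.385 109 z [0.0174 0.0206] y -0.3217 -0.282
0.4 109 z [0.0194 0.0229] y -0.3218 -0.2781
0.415 126 z [0.0219 0.0253] y -0.322 -0.2742
0.43 140 z [0.0242 0.0278] y -0.3223 -0.2704
0.445 217 z [0.0265 0.0293] y -0.3224 -0.2659
0.46 69 z [0.0216 0.0293] y -0.3221 -0.2665
[ 0.43132233 -0.29965928  0.17451754]
```

The tongs dropped back to lying flat; the bow was hooked behind the rib, not on it. New plan:

1. Regrip the tongs.
2. Swing them to the open side of the rest.
3. Push the tips against the toe ledge's outer face while arcing the hand up, so the tongs tilt in the pads and are not released.

First I measure the rib and toe extents.

```bash
python3 - <<'E'
from h import *
s=snap('wrist');C=wcloud(s);h=cv2.cvtColor(s['pixels'],cv2.COLOR_RGB2HSV);ok=(s['range_z']>0)&(h[:,:,1]>80)&(abs(C[:,:,1]+.297)<.05)&(C[:,:,0]>.36)&(C[:,:,0]<.53)
for z in np.arange(.004,.11,.008):
    q=C[ok&(C[:,:,2]>=z)&(C[:,:,2]<z+.008)]
    if len(q)>4: print(z.round(3),len(q),'x',np.percentile(q[:,0],[1,50,99]).round(4),'y',np.percentile(q[:,1],[1,99]).round(4))
d=C[(s['range_z']>0)&(abs(C[:,:,1]+.297)<.04)&(h[:,:,1]<80)&(C[:,:,0]>.3)&(C[:,:,0]<.53)&(C[:,:,2]<.05)&(C[:,:,2]>.004)];print('tongs x',np.percentile(d[:,0],[.5,99.5]))
E
```

```text
0.004 5500 x [0.4033 0.4639 0.5099] y [-0.3389 -0.2504]
0.012 698 x [0.4185 0.4998 0.5106] y [-0.3284 -0.2488]
0.02 365 x [0.4464 0.4939 0.5093] y [-0.3282 -0.2481]
0.028 125 x [0.4554 0.4681 0.4716] y [-0.3126 -0.2661]
0.036 140 x [0.459  0.463  0.4666] y [-0.3019 -0.2852]
0.044 151 x [0.4539 0.4575 0.4612] y [-0.3025 -0.2856]
0.052 161 x [0.4487 0.4521 0.4557] y [-0.3033 -0.2869]
0.06 176 x [0.4429 0.4464 0.4499] y [-0.3047 -0.2874]
0.068 187 x [0.4376 0.4412 0.4454] y [-0.3056 -0.2882]
0.076 215 x [0.4316 0.4357 0.4393] y [-0.3062 -0.2892]
0.084 218 x [0.4265 0.4302 0.4337] y [-0.3069 -0.2895]
0.092 272 x [0.4134 0.4243 0.4283] y [-0.3084 -0.2907]
0.1 196 x [0.4151 0.42   0.4235] y [-0.3088 -0.2911]
tongs x [0.35003564 0.4661261 ]
```

```bash

python3 -m inch '[[-1,-0.1,0,0,66],[-1,-0.1,-0.1,0,66],[-0.4,0,-1,0,66],[0,0,-1,0,66],[0,0,-1,0,66]]' 5
python3 -m inch '[[0,0,-1,0,66],[0,0,-1,0,66],[0,0,-1,0,66],[0,0,-0.6,0,66],[0,0,-0.4,0,50]]'
python3 -m inch '[[0,0,0,0,28],[0,0,0,0,28],[0,0,0,0,28],[0,0,0.05,0,28],[-0.5,-0.08,0,0,28]]' 5
python3 -m inch '[[-0.6,-0.1,0,0,28],[-0.7,-0.1,0,0,28],[-0.6,-0.1,0,0,28],[0,0,0,0,50],[0,0,0,0,66]]' 5
python3 -m inch '[[0.4,0.06,0.2,0,66],[0.4,0.06,-0.2,0,66],[0,0,0,0,66]]' 4
python3 - <<'E'
from h import *
s=snap('wrist');C=wcloud(s);h=cv2.cvtColor(s['pixels'],cv2.COLOR_RGB2HSV);st=r.get_state();print(st['tool_pos'])
m=(s['range_z']>0)&(abs(C[:,:,1]+.305)<.04)&(h[:,:,1]<70)&(C[:,:,0]>.25)&(C[:,:,0]<.5)&(C[:,:,2]<.03)&(C[:,:,2]>.005);P=C[m];print('x',np.percentile(P[:,0],[.5,99.5]))
for lo in np.arange(.33,.46,.015):
    q=P[(P[:,0]>=lo)&(P[:,0]<lo+.015)]
    if len(q)>5: print(lo.round(3),len(q),'z',np.percentile(q[:,2],90).round(4),'y',q[:,1].min().round(4),q[:,1].max().round(4))
E
```

```text
clock: 20.4
tool_pos: [0.3688, -0.3036, 0.0923]
eef_rot: [0.997, 0.079, -0.002, -0.001]
contact_force: [0.4, -0.3, 1.0]
opening: 0.751
clock: 20.9
tool_pos: [0.3688, -0.3029, -0.0082]
eef_rot: [0.997, 0.08, -0.003, -0.002]
contact_force: [0.1, 0.3, -0.1]
opening: 0.682
clock: 21.4
tool_pos: [0.3595, -0.306, -0.0042]
eef_rot: [0.997, 0.081, 0.001, -0.0]
contact_force: [0.3, 0.6, -0.8]
opening: 0.391
clock: 21.9
tool_pos: [0.3279, -0.314, -0.0015]
eef_rot: [0.997, 0.079, -0.005, -0.004]
contact_force: [-0.6, 0.2, 0.3]
opening: 0.548
clock: 22.2
tool_pos: [0.3509, -0.3102, -0.0022]
eef_rot: [0.997, 0.08, -0.003, -0.004]
contact_force: [0.3, 0.2, -0.8]
opening: 0.75
[ 0.34943727 -0.31041852 -0.00216042]
x [0.30376082 0.41949456]
0.33 675 z 0.0232 y -0.3319 -0.278
0.345 1574 z 0.0275 y -0.345 -0.265
0.36 992 z 0.0211 y -0.345 -0.2861
0.375 885 z 0.0203 y -0.3336 -0.2828
0.39 809 z 0.0213 y -0.3338 -0.2805
0.405 686 z 0.0219 y -0.334 -0.3266
0.42 12 z 0.0166 y -0.3322 -0.3278
```

```bash

python3 -m inch '[[-0.1,0,0,0,45],[0,0,0,0,28],[0,0,0,0,28],[0,0,0,0,28],[0,0,0.2,0,28]]' 4
python3 -m inch '[[0,0,0.6,0,28],[0,0,1,0,28],[0,0,1,0,28],[0,0,1,0,28],[0,0,1,0,28]]' 4
python3 -m inch '[[0,0,1,1,28],[0,0,1,1,28],[0.4,0,0.5,1,28],[0.4,0,0,1,28],[0.4,0,0,1,28]]' 
python3 -m inch '[[0.4,0,0,1,28],[0.4,0,0,1,28],[0.4,0,0,1,28],[0.4,0,0,1,28],[0.4,0,0,1,28]]' 
python3 -m inch '[[0.4,0,0,1,28],[0.4,0,0,1,28],[0.4,0,0,1,28],[0.4,0,0,1,28],[0.4,0,0,1,28]]' 
python3 -m inch '[[0.4,0.1,0,1,28],[0.4,0.1,0,1,28],[0.4,0.1,0,1,28],[0.4,0.1,0,1,28],[0.4,0.1,0,1,28]]' 
python3 -m inch '[[0.4,0.1,0,1,28],[0.4,0.1,0,1,28],[0.4,0.1,0,1,28],[0.4,0.1,0,1,28],[0.4,0.1,0,1,28]]' 
python3 -m inch '[[0.4,0.1,0,1,28],[0.3,0.1,0,1,28],[0,0.1,0,1,28],[0,0.1,0,1,28],[0,0.1,0,1,28]]' 
python3 -c "
from h import *
inhand();print(r.get_state()['q'])"
```

```text
clock: 22.75
tool_pos: [0.3455, -0.3107, 0.003]
eef_rot: [0.997, 0.08, -0.005, -0.004]
contact_force: [0.2, 0.5, -0.0]
opening: 0.441
clock: 23.25
tool_pos: [0.3451, -0.3109, 0.1196]
eef_rot: [0.997, 0.079, -0.005, -0.004]
contact_force: [0.9, -1.0, -0.7]
opening: 0.44
clock: 23.75
tool_pos: [0.3756, -0.3113, 0.1817]
eef_rot: [0.942, 0.337, -0.006, -0.002]
contact_force: [0.7, -0.1, -0.5]
opening: 0.439
clock: 24.25
tool_pos: [0.4253, -0.3111, 0.181]
eef_rot: [0.822, 0.569, -0.007, -0.001]
contact_force: [0.4, -0.2, -0.7]
opening: 0.439
clock: 24.75
tool_pos: [0.4753, -0.3112, 0.1809]
eef_rot: [0.647, 0.762, -0.006, 0.0]
contact_force: [0.4, -0.0, -0.5]
opening: 0.437
clock: 25.25
tool_pos: [0.5253, -0.2987, 0.1808]
eef_rot: [0.428, 0.904, -0.006, 0.002]
contact_force: [0.9, 0.6, -1.7]
opening: 0.439
clock: 25.75
tool_pos: [0.5753, -0.2863, 0.1808]
eef_rot: [0.179, 0.984, -0.005, 0.003]
contact_force: [0.4, 0.5, -0.2]
opening: 0.438
clock: 26.25
tool_pos: [0.5925, -0.2738, 0.1808]
eef_rot: [-0.082, 0.997, -0.004, 0.004]
contact_force: [0.4, -0.1, -0.6]
opening: 0.44
[[ 18.  397.  -21.1 -19.6 -21.1  20.2]
 [ 26.  421.  -21.8 -20.3 -21.6  22.2]
 [ 34.  456.  -22.5 -20.9 -22.1  23.1]
 [ 42.  480.  -23.2 -21.7 -22.5  24.4]
 [ 50.  489.  -24.  -22.4 -23.4  25.3]
 [ 58.  705.  -24.5 -23.  -23.3  27. ]
 [ 66.  755.  -24.9 -23.5 -23.8  28.2]
 [ 74.  395.  -25.  -23.4 -24.3  28.1]]
[ 0.5925 -0.2733  0.1807] open 38.5 yaw -170.37 clock 26.3
[ 0.92118665  1.07946069 -1.29906155  1.50649798  1.06104322  1.35828701
  1.27520707]
```

Tongs are level in the hand, tips about 8 mm outside the toe. I descend, then press the tips to the toe.

```bash

python3 -m inch '[[0,0,-1,0,28],[0,0,-1,0,28],[0,0,-1,0,28],[0,0,-1,0,28],[0,0,-1,0,28]]' 4
python3 -m inch '[[0,0,-1,0,28],[0,0,-1,0,28],[0,0,-0.3,0,28],[-0.2,-0.03,0,0,28],[-0.15,-0.02,0,0,28]]' 5
python3 -m inch '[[-0.1,-0.01,0,0,28],[-0.05,0,0.1,0,28]]' 5
python3 -c "
from h import *
inhand();print(r.get_state()['contact_force'])"
```

```text
clock: 26.8
tool_pos: [0.5926, -0.2742, 0.0549]
eef_rot: [-0.078, 0.997, -0.004, 0.004]
contact_force: [-0.5, 0.6, -0.6]
opening: 0.438
clock: 27.3
tool_pos: [0.5846, -0.2748, -0.0005]
eef_rot: [-0.079, 0.997, -0.004, 0.005]
contact_force: [0.8, 0.0, -0.5]
opening: 0.404
clock: 27.5
tool_pos: [0.5807, -0.2754, 0.0017]
eef_rot: [-0.079, 0.997, -0.004, 0.005]
contact_force: [0.3, -0.1, -0.9]
opening: 0.407
[[  18.   347.   -20.1  -18.9  -18.8   18.7]
 [  26.   374.   -20.6  -19.1  -18.8   19.7]
 [  34.   391.   -20.7  -19.4  -19.2   20.7]
 [  42.   410.   -21.2  -19.7  -19.4   21.7]
 [  50.   434.   -21.5  -20.1  -19.6   22.7]
 [  58.   651.   -21.7  -20.3  -20.2   23.3]
 [  66.   695.   -21.8  -20.4  -20.1   24.6]
 [  74.  1093.   -21.2  -18.5  -40.    40. ]
 [  82.  2713.   -19.3  -18.2  -40.    39.9]]
[ 0.5809 -0.2753  0.0022] open 35.6 yaw -170.89 clock 27.55
[ 0.98242083 -1.37207304  0.72987767]
```

```bash

python3 -m inch '[[-0.1,-0.01,0,0,28],[-0.08,-0.01,0.25,0,28],[-0.1,-0.01,0.25,0,28],[-0.1,-0.01,0.3,0,28],[-0.13,-0.02,0.3,0,28]]' 4
python3 -c "
from h import *
inhand();print(r.get_state()['contact_force'])"
```

```text
clock: 28.05
tool_pos: [0.5703, -0.2757, 0.0302]
eef_rot: [-0.08, 0.997, -0.003, 0.007]
contact_force: [3.5, 0.2, 1.2]
opening: 0.44
[[ 1.800e+01  4.020e+02 -1.560e+01 -1.310e+01 -2.090e+01  2.080e+01]
 [ 2.600e+01  3.850e+02 -1.230e+01 -9.900e+00 -2.140e+01  2.180e+01]
 [ 3.400e+01  3.820e+02 -8.900e+00 -6.600e+00 -2.200e+01  2.250e+01]
 [ 4.200e+01  3.830e+02 -5.500e+00 -3.200e+00 -2.330e+01  2.370e+01]
 [ 5.000e+01  5.170e+02 -2.100e+00  6.000e-01 -2.400e+01  2.500e+01]
 [ 5.800e+01  5.180e+02  1.200e+00  3.600e+00 -2.430e+01  2.600e+01]
 [ 6.600e+01  1.479e+03  6.200e+00  1.060e+01 -4.000e+01  4.000e+01]
 [ 7.400e+01  1.131e+03  9.600e+00  1.080e+01 -4.000e+01  4.000e+01]
 [ 9.000e+01  3.350e+02  1.140e+01  1.500e+01 -9.600e+00  8.800e+00]
 [ 9.800e+01  8.200e+01  9.300e+00  1.070e+01 -9.100e+00  8.000e+00]]
[ 0.5699 -0.2761  0.0313] open 38.8 yaw -170.87 clock 28.1
[3.99919066 0.65354992 2.01839869]
```

Working: pitch is now 23°. Continue the arc.

```bash

python3 -m inch '[[-0.16,-0.02,0.33,0,28],[-0.2,-0.03,0.3,0,28],[-0.23,-0.04,0.28,0,28],[-0.26,-0.04,0.25,0,28],[-0.29,-0.05,0.21,0,28]]' 4
python3 -m inch '[[-0.3,-0.05,0.18,0,28],[-0.3,-0.05,0.12,0,28]]' 4
python3 -c "
from h import *
inhand();print(r.get_state()['contact_force'])"
```

```text
clock: 28.6
tool_pos: [0.5377, -0.2814, 0.0625]
eef_rot: [-0.08, 0.997, -0.004, 0.004]
contact_force: [0.8, -0.1, -1.5]
opening: 0.44
clock: 28.8
tool_pos: [0.5227, -0.284, 0.0697]
eef_rot: [-0.079, 0.997, -0.004, 0.004]
contact_force: [-1.4, 0.3, -0.2]
opening: 0.431
[[  18.  1147.    -6.4   49.4  -39.9   40. ]
 [  26.  1107.    10.5   49.7  -39.9   39.8]
 [  34.   403.    24.6   31.5  -23.6   25. ]
 [  42.   164.    50.5   54.    -8.1    9.1]
 [  50.   298.    38.4   43.1   -8.3    9.3]
 [  58.   379.    26.7   31.9   -8.4    9.4]
 [  66.   434.    15.5   19.8   -8.3    9.5]
 [  74.   566.     3.1    8.5   -8.5    9.6]
 [  82.   731.    -8.8   -3.5   -8.5    9.7]
 [  90.   876.   -20.6  -15.4   -8.3    9.6]
 [  98.   136.   -23.3  -21.9   -8.3    9.7]]
[ 0.5217 -0.2844  0.0699] open 38.2 yaw -170.9 clock 28.85
[-0.15116474 -0.09859149 -0.86554027]
```

Pitch is now about 63° (lean 0.47), tips computed 37 mm ahead and 56 mm below the TCP. On to the jar, hovering above it.

```bash

python3 -m inch '[[0,0,1,0,28],[0,0,1,0,28],[0,0.4,1,0,28],[0,1,0.8,0,28],[0.5,1,0,0.5,28]]' 4
python3 -m inch '[[0.8,1,0,0.6,28],[0.8,1,0,0.7,28],[0.8,1,0,0.7,28],[0.8,1,0,0.7,28],[0.8,1,0,0.7,28]]' 4
python3 -m inch '[[0.6,1,0,0.7,28],[0.05,0.2,0,0,28],[0,0,0,0,28]]' 4
python3 - <<'E'
from h import *
w=snap('wrist','w9.png');np.savez('w9.npz',**{k:np.array(v) for k,v in w.items()})
inhand(w);st=r.get_state();t=st['tool_pos'];Rt=R.from_quat(st['eef_rot']).as_matrix()
im=w['pixels'].copy()
for P,c in((t+Rt@np.array([.037,0,.056]),(0,255,0)),(np.array([.6204,-.091,.029]),(0,0,255)),(np.array([.6285,-.09,.055]),(255,255,0))):
    q=wproj(w,P);print(q);cv2.circle(im,tuple(int(x) for x in q.round()),3,c,1)
h=cv2.cvtColor(w['pixels'],cv2.COLOR_RGB2HSV);C=wcloud(w)
m=(h[:,:,0]<14)&(h[:,:,1]>130)&(h[:,:,2]>120)&(np.hypot(C[:,:,0]-.6285,C[:,:,1]+.09)<.04)&(C[:,:,2]>.015)&(C[:,:,2]<.05)
print('stone px',m.sum());P=C[m];P=P[P[:,2]>np.percentile(P[:,2],60)];print(rect(P),P.mean(0)) if len(P)>10 else 0
m2=(w['range_z']>0)&(C[:,:,2]>.05)&(C[:,:,2]<.058)&(np.hypot(C[:,:,0]-.6285,C[:,:,1]+.09)<.06);print('jar',cv2.fitEllipse((C[m2][:,:2]*1000).astype(np.float32)) if m2.sum()>10 else m2.sum())
cv2.imwrite('pics/w9m.png',im[:,:,::-1])
E
```

```text
clock: 29.35
tool_pos: [0.5368, -0.2237, 0.1674]
eef_rot: [-0.105, 0.994, -0.004, 0.006]
contact_force: [0.1, 0.1, -1.1]
opening: 0.433
clock: 29.85
tool_pos: [0.6371, -0.0979, 0.1643]
eef_rot: [-0.281, 0.96, -0.003, 0.005]
contact_force: [0.1, 1.4, -1.3]
opening: 0.429
clock: 30.15
tool_pos: [0.6527, -0.0676, 0.1646]
eef_rot: [-0.316, 0.949, -0.002, 0.005]
contact_force: [-0.6, -0.7, -0.3]
opening: 0.432
[[ 18.  477.   -8.2   0.6 -19.9  22.6]
 [ 26.  465.    7.8  18.8 -20.7  24.8]
 [ 34.  410.   24.1  31.1 -22.4  26.6]]
[ 0.6526 -0.0692  0.1644] open 38.3 yaw -143.31 clock 30.2
[277.2183953  169.90203554]
[280.77880878 152.57252255]
[275.82373604 164.74190877]
stone px 197
((621.6141357421875, -90.89287567138672), (28.80309295654297, 14.116610527038574), 39.67594909667969) [ 0.62599534 -0.08724721  0.02861361]
jar ((627.8328247070312, -90.39271545410156), (87.01618957519531, 87.21823120117188), 80.83863830566406)
```

View pics/w9m.png

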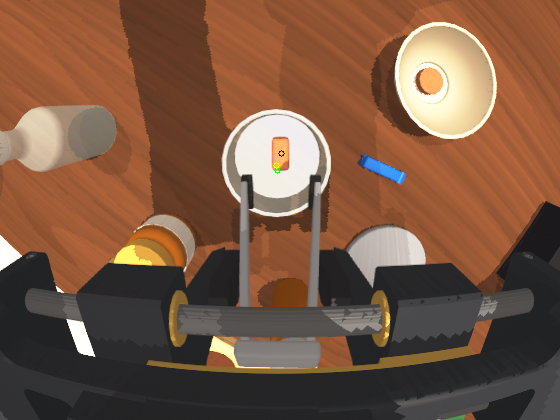

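The stone stands upright in view at (281,152), the open tips straddle its line at (247,190)/(315,190), and the jar rim is at (276,163): well aligned. I shift 4 mm along, descend, squeeze and lift.

```bash

python3 -m inch '[[-0.13,-0.1,-0.8,0,28],[0,0,-1,0,28],[0,0,-0.8,0,28],[0,0,-0.8,0,28],[0,0,-0.45,0,28]]' 4
python3 -m inch '[[0,0,0,0,28],[0,0,0,0,34],[0,0,0,0,30],[0,0,0,0,26],[0,0,0,0,26]]' 25
python3 -m inch '[[0,0,0,0,26],[0,0,0,0,26],[0,0,0,0,26],[0,0,0,0,26]]' 25
python3 -c "
from h import *
inhand();print(r.get_state()['contact_force'])"
```

```text
clock: 30.7
tool_pos: [0.6487, -0.072, 0.0658]
eef_rot: [-0.315, 0.949, -0.002, 0.004]
contact_force: [-0.1, 0.3, -1.5]
opening: 0.433
clock: 31.2
tool_pos: [0.6507, -0.0706, 0.0698]
eef_rot: [-0.315, 0.949, -0.002, 0.007]
contact_force: [1.2, 1.2, 0.3]
opening: 0.334
clock: 31.6
tool_pos: [0.6505, -0.0702, 0.0693]
eef_rot: [-0.315, 0.949, -0.002, 0.006]
contact_force: [0.7, 2.2, 4.1]
opening: 0.338
[[  18.   872.    -9.5   10.   -14.7   39.9]
 [  26.  1007.     7.2   24.7  -14.6   40. ]
 [  34.   941.    17.7   35.2  -14.4   40. ]
 [  42.   534.    13.6   40.   -13.5   40. ]
 [  50.   485.    13.5   36.   -40.    39.5]
 [  58.   415.    13.1   15.   -39.9   36. ]
 [  66.   460.    13.1   14.4  -34.9   29.2]
 [  74.   496.    12.9   14.2  -24.6   18.5]]
[ 0.6505 -0.0702  0.0693] open 29.7 yaw -143.26 clock 31.65
[0.18173109 2.8312981  4.416538  ]
```

Stalled at 29.7 mm (command 26), which means the tips hold 16 mm: the stone. Lift.

```bash

python3 -m inch '[[0,0,0.15,0,26],[0,0,0.3,0,26],[0,0,0.6,0,26],[0,0,0.8,0,26],[0,0,0.9,0,26]]' 25
python3 -m inch '[[0,0,0.9,0,26],[0,0,0.8,0,26],[0,0,0.3,0,26],[0,0,0,0,26],[0,0,0,0,26]]' 25
python3 - <<'E'
from h import *
w=snap('wrist','w10.png');C=wcloud(w);st=r.get_state();t=st['tool_pos'];Rt=R.from_quat(st['eef_rot']).as_matrix();T=(C-t)@Rt*1000
h=cv2.cvtColor(w['pixels'],cv2.COLOR_RGB2HSV)
m=(w['range_z']>0)&((h[:,:,0]<14)|(h[:,:,0]>175))&(h[:,:,1]>120)&(h[:,:,2]>90)&(abs(T[:,:,1])<12)&(T[:,:,0]>10)&(T[:,:,0]<65)&(C[:,:,2]>.07)
print(m.sum(),T[m].min(0).round(1),T[m].max(0).round(1),C[m].mean(0).round(4),t,st['opening']*88.1)
m2=(w['range_z']>0)&(C[:,:,2]>.05)&(C[:,:,2]<.058)&(np.hypot(C[:,:,0]-.6285,C[:,:,1]+.09)<.06);print('jar',cv2.fitEllipse((C[m2][:,:2]*1000).astype(np.float32)))
E
```

```text
clock: 32.15
tool_pos: [0.6499, -0.071, 0.1394]
eef_rot: [-0.315, 0.949, -0.002, 0.006]
contact_force: [-0.5, -0.3, -0.8]
opening: 0.331
clock: 32.65
tool_pos: [0.6496, -0.0714, 0.1868]
eef_rot: [-0.315, 0.949, -0.003, 0.005]
contact_force: [-0.3, -0.9, -1.1]
opening: 0.339
687 [ 11.7 -10.7  12.7] [49.   8.2 60.1] [ 0.621  -0.0911  0.1444] [ 0.64944747 -0.07144705  0.18633796] 29.553020025490408
jar ((627.819580078125, -90.4776382446289), (87.15493774414062, 87.17608642578125), 69.48486328125)
```

Stone held at (0.621,-0.091,~0.14), jar unmoved. Carry to the tin, turning to yaw ~4°.

```bash

python3 -m inch '[[-0.6,0,0.7,-0.5,26],[-0.8,0,0.7,-1,26],[-0.8,0.2,0,-1,26],[-0.8,0.4,0,-1,26],[-0.8,0.4,0,-1,26]]' 25
python3 -m inch '[[-0.8,0.5,0,-1,26],[-0.8,0.5,0,-1,26],[-0.8,0.5,0,-1,26],[-0.8,0.5,0,-1,26],[-0.4,0.5,0,-1,26]]'
python3 -m inch '[[0,0.5,0,-1,26],[0,0.5,0,-1,26],[0,0.5,0,-1,26],[0,0.5,0,-1,26],[0,0.5,0,-1,26]]'
python3 -m inch '[[0,0.5,0,-1,26],[0,0.5,0,-1,26],[0,0.5,0,-1,26],[0,0.5,0,-1,26],[0,0.5,0,-1,26]]'
python3 -m inch '[[0,0.5,0,-1,26],[0,0.5,0,-1,26],[0,0.5,0,-1,26],[0,0.5,0,-1,26],[0,0.5,0,-1,26]]'
python3 -m inch '[[0,0.5,0,-1,26],[0,0.5,0,-1,26],[0,0.5,0,-1,26],[0,0.5,0,-1,26],[0,0.3,0,-1,26]]'
python3 -m inch '[[0,0.1,0,-1,26],[0,0,0,-1,26],[0,0,0,-1,26],[0,0,0,-1,26],[0,0,0,-1,26]]'
python3 - <<'E'
from h import *
w=snap('wrist','w11.png');C=wcloud(w);st=r.get_state();t=st['tool_pos'];Rt=R.from_quat(st['eef_rot']).as_matrix();T=(C-t)@Rt*1000
h=cv2.cvtColor(w['pixels'],cv2.COLOR_RGB2HSV)
m=(w['range_z']>0)&((h[:,:,0]<14)|(h[:,:,0]>175))&(h[:,:,1]>120)&(h[:,:,2]>90)&(abs(T[:,:,1])<12)&(T[:,:,0]>10)&(T[:,:,0]<65)&(C[:,:,2]>.07)
print(m.sum(),C[m].mean(0).round(4) if m.sum() else 0,t,st['q'],np.degrees(np.arctan2(Rt[1,0],Rt[0,0])),st['opening']*88.1)
E
```

```text
clock: 33.2
tool_pos: [0.5536, -0.0462, 0.2213]
eef_rot: [-0.082, 0.997, -0.004, 0.004]
contact_force: [0.2, -0.3, -0.7]
opening: 0.334
clock: 33.7
tool_pos: [0.4627, 0.0163, 0.2215]
eef_rot: [0.178, 0.984, -0.006, 0.002]
contact_force: [-0.5, -0.1, -0.8]
opening: 0.335
clock: 34.2
tool_pos: [0.4644, 0.0791, 0.2216]
eef_rot: [0.427, 0.904, -0.006, 0.002]
contact_force: [-0.5, -0.1, -1.6]
opening: 0.34
clock: 34.7
tool_pos: [0.4644, 0.1416, 0.2216]
eef_rot: [0.646, 0.763, -0.007, 0.0]
contact_force: [-0.1, -0.3, -1.1]
opening: 0.333
clock: 35.2
tool_pos: [0.4644, 0.2041, 0.2215]
eef_rot: [0.822, 0.57, -0.007, -0.001]
contact_force: [0.1, -0.9, -0.2]
opening: 0.337
clock: 35.7
tool_pos: [0.4643, 0.2623, 0.2215]
eef_rot: [0.941, 0.338, -0.007, -0.002]
contact_force: [0.2, 0.6, -0.9]
opening: 0.339
clock: 36.2
tool_pos: [0.4643, 0.2636, 0.2214]
eef_rot: [0.997, 0.083, -0.006, -0.003]
contact_force: [0.9, -0.3, -0.4]
opening: 0.333
1223 [0.497  0.2688 0.1798] [0.46433108 0.26358562 0.22151029] [-0.29206241  0.61284821 -0.49581319  1.82891688  0.37397191  0.80067254
 -2.38577439] 9.283563468249822 29.246107299928067
```

```bash

python3 -m inch '[[0,0.6,-0.8,-0.4,26],[0,0,-1,-0.4,26],[0,0,-1,0,26],[0,0,-1,0,26],[0,0,-0.8,0,26]]' 25
python3 -m inch '[[0,0,-0.7,0,26],[0,0,-0.4,0,26],[0,0,-0.2,0,26],[0,0,-0.15,0,26],[0,0,0,0,26]]'
python3 -m inch '[[0,0,-0.06,0,26],[0,0,0,0,26]]'
python3 -c "
from h import *
inhand();print(r.get_state()['contact_force'])"
```

```text
clock: 36.75
tool_pos: [0.464, 0.2784, 0.1053]
eef_rot: [0.999, 0.044, -0.006, -0.003]
contact_force: [-0.1, 1.0, -0.2]
opening: 0.333
clock: 37.25
tool_pos: [0.4651, 0.2792, 0.0713]
eef_rot: [0.999, 0.043, -0.005, -0.004]
contact_force: [-0.4, -0.8, -1.2]
opening: 0.337
clock: 37.45
tool_pos: [0.4652, 0.2792, 0.0702]
eef_rot: [0.999, 0.043, -0.004, -0.004]
contact_force: [0.1, -0.2, 0.0]
opening: 0.336
[[ 18.  638.   -5.8   6.  -14.4  15.2]
 [ 26.  790.   10.8  24.6 -14.3  15.2]
 [ 34.  653.   26.6  38.5 -14.3  15.2]
 [ 42.  321.   39.5  40.6  -7.2   7.9]
 [ 50.  104.   40.9  45.1  -6.5   7.6]]
[0.4653 0.2791 0.0702] open 29.6 yaw 4.92 clock 37.5
[-0.58707872  0.03554016 -0.61576556]
```

Stone's top is at z≈0.030, resting height would be 0.028, so lower ~2 mm and release gently (reducing the force so the arms spread and the tongs stay pinched).

```bash

python3 -m inch '[[0,0,-0.08,0,26],[0,0,-0.03,0,26],[0,0,0,0,26]]' 25
python3 -m inch '[[0,0,0,0,31],[0,0,0,0,32],[0,0,0,0,33],[0,0,0,0,34],[0,0,0,0,35]]' 25
python3 -m inch '[[0,0,0,0,35.5],[0,0,0,0,28],[0,0,0,0,28]]' 4.2
python3 -c "
from h import *
inhand();print(r.get_state()['contact_force'])"
```

```text
clock: 37.8
tool_pos: [0.4652, 0.2792, 0.0674]
eef_rot: [0.999, 0.043, -0.004, -0.004]
contact_force: [-0.2, -0.4, 4.3]
opening: 0.332
clock: 38.3
tool_pos: [0.465, 0.279, 0.0669]
eef_rot: [0.999, 0.043, -0.005, -0.004]
contact_force: [1.2, -0.6, -1.4]
opening: 0.401
clock: 38.6
tool_pos: [0.465, 0.2791, 0.067]
eef_rot: [0.999, 0.043, -0.005, -0.004]
contact_force: [0.5, 0.1, -0.6]
opening: 0.421
[[ 18.  600.   -5.7   5.2 -19.8  21.4]
 [ 26.  768.   10.6  24.3 -21.1  23.8]
 [ 34.  692.   26.2  38.  -21.8  25. ]
 [ 42.  324.   38.2  39.4  -7.1   7.8]
 [ 50.  105.   39.3  42.6  -6.4   7.7]]
[0.465 0.279 0.067] open 37.2 yaw 4.93 clock 38.65
[-0.404219   -0.08678734 -0.2401024 ]
```

Stone released and resting (top at z 0.028). I lift out and carry the tongs back to hover over the rest.

```bash

python3 -m inch '[[0,0,0.3,0,28],[0,0,0.6,0,28],[0,0,0.8,0,28],[0,0,0.8,0,28],[0,0,0.8,0,28]]' 4.2
python3 - <<'E'
from h import *
w=snap('wrist');C=wcloud(w);h=cv2.cvtColor(w['pixels'],cv2.COLOR_RGB2HSV)
m=(w['range_z']>0)&((h[:,:,0]<14)|(h[:,:,0]>175))&(h[:,:,1]>120)&(h[:,:,2]>80)&(abs(C[:,:,1]-.286)<.06)&(abs(C[:,:,0]-.505)<.06)&(C[:,:,2]<.06)
print(m.sum(),np.percentile(C[m],[5,50,95],axis=0).round(4));inhand(w)
E
python3 -m inch '[[0,-0.5,0.8,0,28],[0,-1,0,0.4,28],[0,-1,0,0.3,28],[0,-1,0,0,28],[-0.3,-1,0,0,28]]' 4.2
python3 -m inch '[[0,-1,0,0,28],[0,-1,0,0,28],[0,-1,0,0,28],[0,-1,0,0,28],[0,-1,0,0,28]]'
python3 -m inch '[[0,-1,0,0,28],[0,-1,0,0,28],[0,-1,0,0,28],[0,-1,0,0,28],[0,-1,0,0,28]]'
python3 -m inch '[[0,-1,0,0,28],[0,-1,0,0,28],[0,-1,0,0,28],[0,-1,0,0,28],[0,-1,0,0,28]]'
python3 -m inch '[[0,-1,0,0,28],[0,-1,0,0,28],[0,-1,0,0,28],[0,-0.3,0,0,28],[0,0,0,0,28]]'
python3 -c "
from h import *
inhand()"
```

```text
clock: 39.15
tool_pos: [0.4649, 0.279, 0.1508]
eef_rot: [0.999, 0.043, -0.005, -0.004]
contact_force: [0.3, 0.2, -1.0]
opening: 0.419
659 [[0.4838 0.274  0.0034]
 [0.4981 0.2817 0.027 ]
 [0.5117 0.2892 0.0284]]
[[ 1.80e+01  4.86e+02 -4.00e-01  8.70e+00 -1.88e+01  2.30e+01]
 [ 2.60e+01  4.72e+02  1.59e+01  2.58e+01 -2.03e+01  2.52e+01]
 [ 3.40e+01  2.66e+02  3.18e+01  3.74e+01 -2.06e+01  2.62e+01]]
[0.4664 0.2802 0.1536] open 37.3 yaw 4.92 clock 39.2
clock: 39.7
tool_pos: [0.4582, 0.1655, 0.1696]
eef_rot: [0.997, 0.079, -0.004, -0.004]
contact_force: [0.6, 0.3, -0.5]
opening: 0.425
clock: 40.2
tool_pos: [0.4574, 0.0405, 0.1696]
eef_rot: [0.997, 0.08, -0.005, -0.004]
contact_force: [0.8, -0.7, -0.7]
opening: 0.423
clock: 40.7
tool_pos: [0.4574, -0.0845, 0.1696]
eef_rot: [0.997, 0.08, -0.005, -0.004]
contact_force: [0.4, -0.3, -0.5]
opening: 0.422
clock: 41.2
tool_pos: [0.4573, -0.2095, 0.1696]
eef_rot: [0.997, 0.08, -0.005, -0.004]
contact_force: [0.4, 0.2, -0.6]
opening: 0.426
clock: 41.7
tool_pos: [0.4571, -0.2917, 0.1693]
eef_rot: [0.997, 0.078, -0.005, -0.004]
contact_force: [-0.0, 0.0, -1.0]
opening: 0.422
[[ 18.  484.   -4.6   4.2 -18.7  23. ]
 [ 26.  457.   11.4  22.1 -19.8  24.6]
 [ 34.  322.   26.8  33.2 -20.6  25.9]]
[ 0.4574 -0.2901  0.1694] open 37.2 yaw 9.13 clock 41.75
```

Stone sits in the tin at (0.498, 0.282), top 0.028. Lower the tongs onto the rest, lean them back on the rib and release.

```bash

python3 -m inch '[[0,0,-0.8,0,28],[0,0,-1,0,28],[0,0,-1,0,28],[0,0,-0.8,0,28],[0,0,-0.35,0,28]]' 4.2
python3 -m inch '[[0,0,-0.1,0,28],[-0.1,-0.02,-0.05,0,28],[-0.1,-0.02,-0.05,0,28],[-0.1,-0.02,-0.05,0,28],[0,0,0,0,28]]' 4
python3 - <<'E'
from h import *
w=snap('wrist');inhand(w);print(r.get_state()['contact_force']);restlook(w)
E
```

```text
clock: 42.25
tool_pos: [0.457, -0.2883, 0.0694]
eef_rot: [0.997, 0.081, -0.006, -0.005]
contact_force: [-0.8, 0.3, -0.6]
opening: 0.421
clock: 42.75
tool_pos: [0.4494, -0.2929, 0.0648]
eef_rot: [0.997, 0.079, -0.005, -0.003]
contact_force: [-0.4, -0.5, -0.2]
opening: 0.433
[[  18.   993.    -4.3   27.   -20.8   21.9]
 [  26.   906.    11.8   36.7  -21.7   24.3]
 [  34.   469.    26.3   35.1  -23.1   25.6]
 [  50.  1156.    43.7   44.8  -39.    40. ]
 [  58.   535.    43.9   45.2  -38.7   39.9]]
[ 0.4498 -0.2928  0.0649] open 38.1 yaw 9.1 clock 42.8
[ 0.05408801 -0.30730185 -0.65033747]
0.415 198 z [0.1232 0.1248] y -0.3127 -0.2798
0.43 943 z [0.098  0.1246] y -0.3216 -0.2685
0.445 3596 z [0.0845 0.1208] y -0.3213 -0.2574
0.46 2659 z [0.0562 0.12  ] y -0.327 -0.267
0.475 509 z [0.0285 0.0492] y -0.3123 -0.2645
```

Pitch unchanged; the bow stands ~7 mm over the rib, tips on the base ~8 mm from the toe. Release here so the tongs settle back onto the rib, then retract and check.

```bash

python3 -m inch '[[0,0,0,0,39],[0,0,0,0,40],[0,0,0,0,44],[0,0,0,0,50],[0,0,0,0,60]]' 20
python3 -m inch '[[0,0,0,0,70],[0,0,0.5,0,80],[0,0,1,0,88],[0,0,1,0,88],[0,0,1,0,88]]'
python3 -m inch '[[0,0,1,0,88],[0,0,0.5,0,88]]'
python3 - <<'E'
from h import *
s=snap('wrist','w12.png');restlook(s);print(r.get_state()['tool_pos'])
C=wcloud(s);h=cv2.cvtColor(s['pixels'],cv2.COLOR_RGB2HSV)
m=(s['range_z']>0)&(h[:,:,1]<60)&(C[:,:,2]>.1)&(C[:,:,2]<.13)&(abs(C[:,:,0]-.43)<.05)&(abs(C[:,:,1]+.297)<.04);P=C[m]
print('bow',len(P),rect(P) if len(P)>5 else '',np.median(P,0) if len(P) else '')
E
```

```text
clock: 43.3
tool_pos: [0.4501, -0.2925, 0.0645]
eef_rot: [0.997, 0.08, -0.005, -0.004]
contact_force: [-0.3, 0.2, -0.2]
opening: 0.636
clock: 43.8
tool_pos: [0.4499, -0.2923, 0.1537]
eef_rot: [0.997, 0.08, -0.005, -0.004]
contact_force: [0.2, -0.0, -0.4]
opening: 0.998
clock: 44.0
tool_pos: [0.451, -0.2927, 0.1922]
eef_rot: [0.997, 0.08, -0.003, -0.003]
contact_force: [0.2, 0.2, 0.0]
opening: 0.996
0.415 423 z [0.108  0.1128] y -0.3146 -0.2801
0.43 426 z [0.0923 0.1126] y -0.3133 -0.2757
0.445 182 z [0.0609 0.0868] y -0.3146 -0.2688
0.46 180 z [0.0296 0.0607] y -0.3156 -0.2628
0.475 144 z [0.0177 0.0375] y -0.316 -0.2601
[ 0.45158048 -0.29301803  0.19307607]
bow 739 ((428.72918701171875, -297.12225341796875), (18.600616455078125, 33.01905059814453), 9.44933795928955) [ 0.42899176 -0.29754689  0.11032357]
```

The tongs rest properly again: bow (0.429,-0.297) against (0.431,-0.298) at the start, tip mid-line y -0.288. Now the lid: go over it with closed fingers, come down behind it and push it shut.

```bash

python3 -m inch '[[0,0,1,-0.3,60],[0,0.5,1,-0.3,30],[0,1,0.7,-0.2,0],[0.2,1,0,0,0],[0.3,1,0,0,0]]' 20
python3 -m inch '[[0.4,1,0,0,0],[0.4,1,0,0,0],[0.4,1,0,0,0],[0.4,1,0,0,0],[0.4,1,0,0,0]]'
python3 -m inch '[[0.4,1,0,0,0],[0.4,1,0,0,0],[0.4,1,0,0,0],[0.4,1,0,0,0],[0.4,1,0,0,0]]'
python3 -m inch '[[0.4,1,0,0,0],[0.4,1,0,0,0],[0.4,1,0,0,0],[0.4,1,0,0,0],[0.4,1,0,0,0]]'
python3 -m inch '[[0.4,1,0,0,0],[0.4,1,0,0,0],[0,1,0,0,0],[0,1,0,0,0],[0,0.6,0,0,0]]'
python3 -m inch '[[0,0,-1,0,0],[0,0,-1,0,0],[0,0,-1,0,0],[0,0,-1,0,0],[0,0,-0.6,0,0]]'
```

```text
clock: 44.55
tool_pos: [0.462, -0.2043, 0.257]
eef_rot: [0.999, 0.037, -0.005, -0.004]
contact_force: [-0.1, 0.1, 0.1]
opening: 0.572
clock: 45.05
tool_pos: [0.5122, -0.079, 0.2563]
eef_rot: [0.999, 0.038, -0.005, -0.004]
contact_force: [-0.1, -0.6, 0.3]
opening: 0.113
clock: 45.55
tool_pos: [0.5623, 0.0459, 0.2562]
eef_rot: [0.999, 0.038, -0.005, -0.004]
contact_force: [0.4, -0.3, -0.2]
opening: 0.006
clock: 46.05
tool_pos: [0.6123, 0.1708, 0.256]
eef_rot: [0.999, 0.038, -0.005, -0.003]
contact_force: [0.7, -0.4, 0.8]
opening: 0.004
clock: 46.55
tool_pos: [0.6313, 0.2875, 0.2559]
eef_rot: [0.999, 0.039, -0.006, -0.004]
contact_force: [0.6, 0.4, 0.7]
opening: 0.005
clock: 47.05
tool_pos: [0.6315, 0.2836, 0.1393]
eef_rot: [0.999, 0.038, -0.006, -0.003]
contact_force: [-0.9, -0.2, 1.3]
opening: 0.004
```

```bash

python3 -m inch '[[-0.5,0,0,0,0],[-0.5,0,0,0,0],[-0.5,0,0,0,0],[-0.5,0,0,0,0],[-0.5,0,0,0,0]]'
python3 -m inch '[[-0.5,0,0,0,0],[-0.5,0,0,0,0],[-0.5,0,0,0,0],[-0.35,0,0,0,0],[-0.3,0,-0.1,0,0]]'
python3 -m inch '[[-0.3,0,-0.2,0,0],[-0.3,0,-0.25,0,0],[-0.25,0,-0.3,0,0],[-0.25,0,-0.32,0,0],[-0.2,0,-0.32,0,0]]'
python3 -m inch '[[-0.15,0,-0.4,0,0],[-0.1,0,-0.4,0,0],[-0.1,0,-0.35,0,0],[0,0,-0.3,0,0],[0,0,-0.2,0,0]]'
```

```text
clock: 47.55
tool_pos: [0.5709, 0.2843, 0.1423]
eef_rot: [0.999, 0.037, -0.004, -0.004]
contact_force: [2.1, -1.1, -0.3]
opening: -0.0
clock: 48.05
tool_pos: [0.5165, 0.2851, 0.1399]
eef_rot: [0.999, 0.038, -0.004, -0.004]
contact_force: [1.1, 0.3, 0.3]
opening: 0.006
clock: 48.55
tool_pos: [0.4829, 0.2849, 0.1038]
eef_rot: [0.999, 0.038, -0.005, -0.004]
contact_force: [0.7, -0.4, 0.8]
opening: -0.001
clock: 49.05
tool_pos: [0.4747, 0.285, 0.0626]
eef_rot: [0.999, 0.038, -0.005, -0.004]
contact_force: [-0.9, 0.0, 0.2]
opening: 0.007
```

Press down in small steps until contact shows.

```bash

python3 -m inch '[[0,0,-0.15,0,0],[0,0,-0.1,0,0],[0,0,0,0,0]]'
python3 -m inch '[[0,0,-0.1,0,0],[0,0,-0.1,0,0],[0,0,0,0,0]]'
```

```text
clock: 49.35
tool_pos: [0.475, 0.2851, 0.0595]
eef_rot: [0.999, 0.038, -0.004, -0.004]
contact_force: [-4.9, -2.0, 21.3]
opening: 0.004
clock: 49.65
tool_pos: [0.4751, 0.2852, 0.0588]
eef_rot: [0.999, 0.038, -0.003, -0.004]
contact_force: [-11.8, -8.6, 60.7]
opening: 0.01
```

Firm contact at the shut height: back off and check everything.

```bash

python3 -m inch '[[0,0,0.5,0,0],[-0.3,0,1,0,0],[-0.5,-1,1,0,0],[-0.5,-1,1,0,0],[0,-1,1,0,0]]'
python3 -m inch '[[0,-1,1,0,0],[0,-1,0,0,0],[0,-1,0,0,0],[0,-1,0,0,0],[0,-1,0,0,0]]'
python3 - <<'E'
from h import *
s=snap('top','t13.png');C=cloud(s);V=s['pixels'].max(2);ok=s['range_z']>0
m=ok&(V<70)&(abs(C[:,:,0]-.505)<.055)&(abs(C[:,:,1]-.286)<.06);P=C[m];A=np.c_[P[:,:2],np.ones(len(P))];k=np.linalg.lstsq(A,P[:,2],rcond=None)[0]
print('lid n',len(P),'z',np.percentile(P[:,2],[5,50,95]),'slope',k)
s0=load('top1.npz');h=cv2.cvtColor(s['pixels'],cv2.COLOR_RGB2HSV);Z=C[:,:,2]
def win(a,b,c,d):
    m=np.zeros(Z.shape,bool);m[c:d,a:b]=1;return m
m=win(385,440,268,325)&ok&(h[:,:,1]<70)&(Z>.1)&(Z<.13);print('bow',m.sum(),rect(C[m]),np.median(C[m],0)) if m.sum()>5 else print(m.sum())
m=win(385,440,268,325)&ok&(V<70)&(Z>.015)&(Z<.06);print('tips',m.sum(),C[m].min(0),C[m].max(0)) if m.sum() else 0
D=cv2.absdiff(s['pixels'],s0['pixels']).max(2)
for n,(u,v) in dict(bowl=(283,289),disc=(285,289),funnel=(243,207),clip=(277,242),spice=(271,162),oil=(178,170),vinegar=(400,175),preserve=(337,152),jar=(319,217)).items(): print(n,np.median(D[v-14:v+15,u-14:u+15]),(D[v-14:v+15,u-14:u+15]>40).mean().round(2),end='; ')
print(r.get_state()['tool_pos'],r.get_state()['contact_force'])
f=lambda i,u,v,w,h,W,H:cv2.resize(cv2.imread('pics/'+i)[v:v+h,u:u+w],(W,H),interpolation=cv2.INTER_CUBIC)
snap('side','s13.png');cv2.imwrite('pics/c13.png',np.hstack([f('t13.png',60,140,400,200,760,380)]))
E
```

```text
clock: 50.15
tool_pos: [0.4409, 0.2093, 0.1656]
eef_rot: [0.999, 0.039, -0.005, -0.004]
contact_force: [1.7, 0.5, -0.2]
opening: 0.005
clock: 50.65
tool_pos: [0.443, 0.084, 0.19]
eef_rot: [0.999, 0.038, -0.004, -0.004]
contact_force: [-0.4, -0.0, 0.2]
opening: 0.002
lid n 2805 z [0.06874024 0.07184676 0.07478485] slope [-0.00601069  0.00454194  0.07347377]
bow 146 ((429.07305908203125, -296.71441650390625), (22.995290756225586, 33.39813232421875), 10.988518714904785) [ 0.42746762 -0.29703263  0.11134814]
tips 40 [ 0.4618761  -0.31487389  0.01678053] [ 0.48880507 -0.26072682  0.05934797]
bowl 70.0 0.98; disc 64.0 0.97; funnel 1.0 0.0; clip 4.0 0.13; spice 2.0 0.0; oil 3.0 0.0; vinegar 2.0 0.0; preserve 2.0 0.0; jar 2.0 0.13; [0.44221954 0.07851176 0.18945441] [-0.43075043 -4.06770711 -0.47401932]
```

View pics/c13.png

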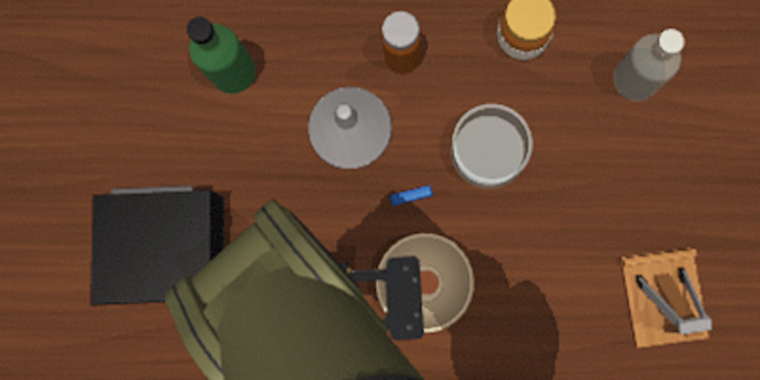

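The top view shows the lid flat shut, the jar empty, the tongs leaning on their rest and all other items in place. The robot is clear. Handing in.

```bash
python3 -m inch '[[0,0,0,0,0],[0,0,0,0,0]]'; python3 -c "
from plant import r
print(r.finish_job())"
```

```text
clock: 50.95
tool_pos: [0.4429, 0.0864, 0.1899]
eef_rot: [0.999, 0.038, -0.004, -0.005]
contact_force: [0.3, -0.2, 0.7]
opening: 0.007
the job is handed in; nothing more can be done
None
```

The stone is in the tin, the tongs are back on their rest and the lid is shut. I handed the job in at about 51 s with the robot touching nothing; no verdict was reported.

**What I did:** I pushed the lid farther open and took the stone out of the jar with the squeezed tongs. I set it on the tin's floor, leaned the tongs back on the rest and pushed the lid shut.

**Last checks:**
- **Stone:** at about (0.498, 0.282) with its top at z 0.028, so it stands on the tin floor near the middle. I measured this before shutting the lid and could not see it afterwards.
- **Lid:** its top face is at z 0.072 with a slope of about 0.006, which means shut.
- **Tongs:** the bow is within about 3 mm of where it started, and the tips are roughly 6–8 mm short of the toe. Both are inside the limits.
- **Jar and bystanders:** the jar had not moved in a check after the stone was lifted out. The top view showed the other items unmoved, but the arm partly covered the bowl and disc; they looked in place.

**What went wrong or disagreed:**
- **Fingertip height:** the fingertips are about 12–14 mm above the reported TCP, not the stated 19 mm ahead of it. Because of this my first two grips closed too high. The second pulled the tongs off the rest.
- **Recovering the tongs:** my first try at tilting them back failed and they fell flat again. I then regripped them and tilted them in the pads against the outer face of the rest's toe.
- **Lid press:** the last press showed about 61 N of tool force before I backed off. It was at the fingertips, so I expect it does not count against the 40 N limit for the arm and gripper body.

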